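# Guide rod between centres, sprung pointer held at its mark

## Robot

A 6-joint arm with a two-finger parallel gripper is mounted at the origin on the work surface. World frame = base frame: x ahead of the robot, y to its left, z up, the work surface at z = 0. Lengths are in m, angles in rad, forces in N, time in s.
With the tool pointing down it reaches from about 0.35 to 0.975 m from the base axis. Payload 17.4 kg.
Tool frame: the origin (TCP) lies midway between the tips of the shut fingers; the grasp point (between the pads) lies 19 mm behind it; x points along the fingers, z is the direction in which the jaws open and shut, and the axes are right-handed (so a half turn about x gives the same grasp; the last joint's range is limited). The gripper opens to 85 mm and grips with 20 to 120 N. Pads are 22 mm wide; open, the fingers measure 114 mm over their backs; the gripper's body (76 mm by 85 mm) begins 54 mm behind the grasp point. The pads swing forward as they close: fully open they stand 13 mm farther back than shut.
Start: joints at [1.206, 0.116, 1.442, -0, 1.584, -0.038], TCP at [0.217, 0.639, 0.231] pointing down, gripper open.
Joint ranges: [-2.83, 2.83], [-0.83, 2.19], [0.07, 2.5], [-1.14, 4.28], [0.01, 3], [-2.97, 2.97]. Speed limits (rad/s): [1.89, 1.89, 2.22, 3.14, 3.14, 3.14].

## Interface

Orientations are given as [roll, pitch, yaw] about the fixed x, y, z axes, in that order (R = Rz(yaw) Ry(pitch) Rx(roll)).
In Python, from bench import * gives the robot as it stands. The module is installed in compiled form; this text tells all that it offers.
- The arm moves only by the tool play_rows, never from a script. Its argument "rows" is a list of rows, each a list of 5 numbers: the finger opening in m, from 0 to 0.0854, then the shift along the tool's x, y, z in m, then the turn about the tool's x in rad. A call has 1 to 5 rows; each row is the pose to reach, as a shift and turn from the pose commanded when the call began, along the tool's axes at that moment; what a row does not reach only later rows make up. A row lasts 1/12 s, in which the tool goes at most 41.7 mm and 7.16 degrees, less where a joint would pass 70% of its speed; a pose out of reach is approached as far as the arm can. A call with a gripper value outside its range is refused whole. The fingers move at their own pace and stop on an object; "newtons" is the grip in N (left out, the last holds). Time passes only in rows, so rows that repeat a pose let the fingers close. It gives the time, the measured TCP pose, the force and the opening at its end, in the units of the state.
- read_state(): the state, without advancing time (a new reading comes with each control period).
- capture(name): name is "side" or "top" or "wrist"; returns the picture (384x512x3 uint8, blue, green, red); there is no depth.
- camera_params(name): a dict with "mtx" (3x3 intrinsics, pixels), "cam_to_world" (4x4, takes a point from camera to world coordinates). Camera axes: x right, y up, looking along -z (the intrinsics and any distortion apply to the point x, -y, -z); pixel columns grow to the right and rows downward; lengths in m; the calibration is good to about 2 mm. A picture is of the moment at which its call begins: read the wrist's pose just before it. camera_params takes no time and is no camera call; for the wrist camera it gives the pose at the moment of the call.
- hand_in(): hands the job in, once; it reports no verdict.
Trained networks look in the newest picture that a camera, given by its name, has taken for a name from the list of things; names that differ only in an ending like _2 or _b are one class to them, and where a whole thing is asked for, a point or a joint stands for the part that bears it (a point fixed in the world has none). Each returns a list of dicts, best first, with "conf" (0 to 1); they miss things now and then, are a little off and sometimes report something else, mostly with a low value. They report only what shows in the picture. A call takes as long as a camera call. They do not tell look-alikes from the thing itself.
- find_in(camera, name): "at" ([column, row] in pixels, amid what is visible of it).
The state is a dict: "time": time; "joints": joint angles; "qvel": joint speeds; "joint_torque": joint torques, N m; "eef_pos": TCP position; "ee_rot": TCP orientation; "ft_force": force on the tool from outside, world axes, zero at the start; "ft_torque": the same for the moment, N m; "finger_gap": finger opening in m.
Only numpy, scipy, OpenCV 4.12 (cv2) and the standard library are available. Lean on these libraries where they do the work, as an engineer would, in place of code of your own. Each camera call takes 0.05 s, during which the arm holds its last target.

## Task

Take the steel guide rod from its green stand, lay it in the two black V rests of the blue bench-centre fixture, and slide the tailstock in until the rod is held snugly between both centre cups. Then pull the yellow sprung pointer out of its tube until the red band on its stem has just come fully clear of the tube (60 mm out, beside the red ring on the rod), and finish while still holding it there: do not let go, the spring would draw it back. Do not drop the rod and leave the other lab things where they are.

Things in the scene. Friction and masses are not known exactly. Their poses are not given: they have to be found in the camera images.
- fixture: Fixed aluminium base plate 170 mm (its x) by 400 mm (its y, the long axis) by 12 mm thick, carrying the whole fixture. Origin: centre of the underside, on the table; z up. In its frame the rod axis lies at x -30 mm and the pointer axis at x +50 mm, both along y, 50 mm high. Two black V rests, 8 mm thick, at y -38 and +60 mm; the V is 30 mm wide at its top, level with the rod axis.
- head_cup (a point): Centre of the mouth of the fixed headstock's steel cup, fixture (-30, -68, 50) mm, facing the fixture's +y. Both cups: outer diameter 20, bore 12 mm, 13 mm deep; the rod's spigots go in until its shoulders meet the mouths. The blue headstock block behind it is 68 mm high.
- tube_mouth (a point): Centre of the mouth of the pointer's dark steel tube, fixture (50, -85, 50) mm; the tube is 20 mm in diameter, its top 60 mm high, and runs from here to the fixture's -y end.
- seat (a point): Point where the rod's middle is when it is seated between the centres: fixture frame (-30, 0, 50) mm. Its axes are the fixture's.
- tailstock (a joint): Slide of the tailstock, m: 0 when it is closed on the seated rod (cup mouths 136 mm apart), growing as it is drawn back along the fixture's +y, up to 0.064. It starts open by 0.044 to 0.060, so the cup mouths are 180 to 196 mm apart. It stays where it is left; pushing it takes about 3 N, plus 1 to 2 N for pushing the rod along.
- tail_grip (a point): Grip point of the black upright fin on top of the tailstock: fin 30 mm along fixture x, 14 mm along y, from 68 to 102 mm high; this point is in its middle across, 88 mm high. It moves with the tailstock. The tailstock block below is 44 by 36 mm and 68 mm high.
- pointer: Sprung pointer: aluminium stem 10 mm in diameter sliding in the tube, and on its end a yellow upright handle 24 mm along fixture x, 14 mm along y, from 37 to 107 mm high. A thin yellow blade reaches from it at 50 mm height towards the rod, ending 10 mm short of it. Origin: middle of the handle on the stem axis (50 mm high). Axes as the fixture's.
- pointer_grip (a point): Grip point in the middle of the yellow handle, 90 mm high. Home: 25 mm from the tube mouth along the fixture's +y; pulled out 60 mm (85 mm from the mouth, fixture y 0) the red band on the stem is just fully clear of the tube; end stop at 85 mm of pull. The inner spring pulls it back with about 4 N at home, 10 N at 60 mm.
- rod: Loose steel guide rod, 0.16 kg: 16 mm diameter body 136 mm long, a spigot 8 mm in diameter and 12 mm long on each end (160 mm in all), a red ring round its middle. Origin at its middle on the axis; its y axis lies along the rod. Both ends are alike. It may roll about its axis.
- stand: Fixed green stand, base 50 by 130 by 10 mm, with two V rests 8 mm thick at 50 mm either side of its middle, that carries the rod at the start with the rod's axis 40 mm above the table, along the stand's y axis. Origin: centre of its underside.
- vial_rack: Bystander: black block 75 by 120 by 22 mm with three small amber vials in it. Origin: centre of underside.
- loose_vial: Bystander: amber vial with blue cap, 22 mm diameter, 50 mm tall. Origin: underside.
- solvent_bottle: Bystander: amber bottle with red cap, 72 mm diameter, 150 mm tall. Origin: underside.
- beaker: Bystander: clear beaker, 70 mm diameter, 80 mm tall. Origin: underside.
- wrench: Bystander: steel wrench 150 mm long, lying. Origin: at its middle.
- screwdriver: Bystander: screwdriver 170 mm long, lying. Origin: at its middle.
- cap_jar: Bystander: white jar, 56 mm diameter, 60 mm tall. Origin: underside.
There are look-alikes about, which are no part of the job. There is more than one size of the rod; the one meant has the size given above.

How it is judged:
On the way:
1. the rod is seated: in its rests between both centre cups, with the tailstock closed on it (distance between rod and seat below 0.005 m and angle between the y axis of rod and the y axis of fixture, either way round below 0.06 rad and value of joint tailstock below 0.004 m), for 0.2 s.
At the end, for the whole second after the job is handed in: The rod is still seated between the centres (its middle within 5 mm of the seat, along the fixture within 0.06 rad, tailstock closed to within 4 mm, rod at rest), and the gripper's fingers hold the yellow pointer handle with the pointer pulled out 60 mm, within 4.5 mm (all of step 1 and linear speed of rod below 0.02 m/s and y of pointer_grip in the frame of fixture between -0.0045 and 0.0045 m and contact force between the fingers and pointer above 2 N); the arm keeps its last pose, push and grip.
It fails at once if the rod is dropped (height (world z) of rod below 0.025 m).
It fails at once if another lab thing is disturbed (moved over 30 mm) (distance of any of vial_rack, loose_vial, solvent_bottle, beaker, wrench, screwdriver, cap_jar from where it was at the start of the episode above 0.03 m).
It also fails if it takes over 61 s, if anything falls off the work surface, if the arm or the gripper's body presses on something with over 40 N, if the wrist force passes 120 N, or if a joint passes its speed limit or range.

## Working session

There is one attempt and no reset: what is moved stays moved. The work goes in short steps, Python scripts to look and compute and a tool call to move; the robot and the scene stay as the last step left them, time stands still between calls to the robot, and variables do not carry over. Pictures are saved under pics/ and viewed, and the job is handed in when it is done.

Besides the shell and the picture viewer there is one more tool, called after "Request:" by a JSON object that holds its "api" and its "payload". play_rows: Moves the arm, as the interface text tells. Its arguments: {"type":"object","properties":{"rows":{"type":"array","items":{"type":"array","items":{"type":"number"}}},"newtons":{"type":"number"}},"required":["rows"]}

```bash
mkdir -p pics; ls; python3 - <<'E'
from bench import *
import cv2
for n in ("top","side","wrist"):
    im=capture(n); cv2.imwrite(f"pics/{n}0.png",im)
    p=camera_params(n); print(n,p)
    for k in ("fixture","tail_grip","pointer","rod","stand","vial_rack","loose_vial","solvent_bottle","beaker","wrench","screwdriver","cap_jar"):
        print(k,[( [round(float(v)) for v in d["at"]],round(d["conf"],2)) for d in find_in(n,k)])
print(read_state())
E
```

```text
pics
top {'mtx': array([[463.22512317,   0.        , 246.27474114],
       [  0.        , 463.22512317, 197.85729951],
       [  0.        ,   0.        ,   1.        ]]), 'cam_to_world': array([[-0.00181755,  0.99778898, -0.06643675,  0.43028307],
       [-0.99999585, -0.00196211, -0.00211066, -0.01789358],
       [-0.00223635,  0.06643264,  0.99778841,  1.65558158],
       [ 0.        ,  0.        ,  0.        ,  1.        ]])}
fixture [([205, 182], 0.59)]
tail_grip [([168, 200], 0.75)]
pointer [([216, 130], 0.65), ([221, 158], 0.43)]
rod [([327, 221], 0.67), ([345, 272], 0.46), ([206, 181], 0.46), ([343, 159], 0.38)]
stand [([326, 226], 0.68)]
vial_rack [([112, 224], 0.84), ([208, 184], 0.34), ([345, 157], 0.25)]
loose_vial [([128, 176], 0.59)]
solvent_bottle [([345, 158], 0.65)]
beaker [([102, 198], 0.84)]
wrench [([221, 129], 0.53)]
screwdriver [([390, 219], 0.63)]
cap_jar [([308, 148], 0.7)]
side {'mtx': array([[349.16258931,   0.        , 250.91452525],
       [  0.        , 349.16258931, 192.42532495],
       [  0.        ,   0.        ,   1.        ]]), 'cam_to_world': array
[... 1301 characters left out ...]
ap_jar [([190, 339], 0.62)]
{'time': 1.95, 'joints': array([ 1.20617057e+00,  1.15988178e-01,  1.44157137e+00, -3.07941002e-05,
        1.58399141e+00, -3.77865422e-02]), 'qvel': array([-1.81523770e-04, -3.67881027e-04,  8.84775121e-04,  5.58473702e-04,
        5.02637953e-05, -7.30199322e-04]), 'joint_torque': array([ 2.41828940e-05, -7.31732941e+01, -6.32643557e+01, -3.30194462e-05,
        5.96965856e-04,  1.57355754e-05]), 'eef_pos': array([0.21672391, 0.63927979, 0.2313289 ]), 'ee_rot': array([-0.6738858 ,  1.57074449,  0.57007091]), 'ft_force': array([-0.4705625 ,  0.28033771, -0.61264389]), 'ft_torque': array([-0.01271587,  0.0479019 , -0.00875271]), 'finger_gap': 0.08543594015541944}
```

View images.

View pics/top0.png

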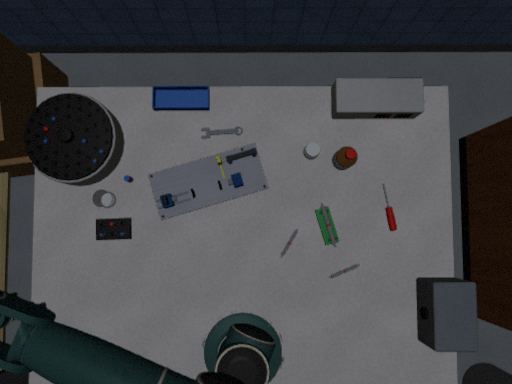

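View pics/side0.png

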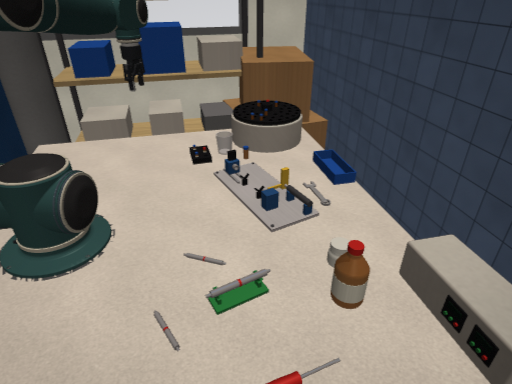

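```bash
python3 - <<'E'
import cv2
a=cv2.imread("pics/top0.png"); 
cv2.imwrite("pics/top0_a.png",cv2.resize(a[100:250,130:270],None,fx=5,fy=4.0*1.0,interpolation=cv2.INTER_CUBIC)[:600] if 0 else cv2.resize(a[100:245,130:300],None,fx=4.1,fy=4.1,interpolation=cv2.INTER_CUBIC))
cv2.imwrite("pics/top0_b.png",cv2.resize(a[130:300,270:430],None,fx=3.5,fy=3.5,interpolation=cv2.INTER_CUBIC))
s=cv2.imread("pics/side0.png")
cv2.imwrite("pics/side0_a.png",cv2.resize(s[120:384,150:400],None,fx=2.25,fy=2.25,interpolation=cv2.INTER_CUBIC))
E
```

```text
(no output)
```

View pics/top0_a.png

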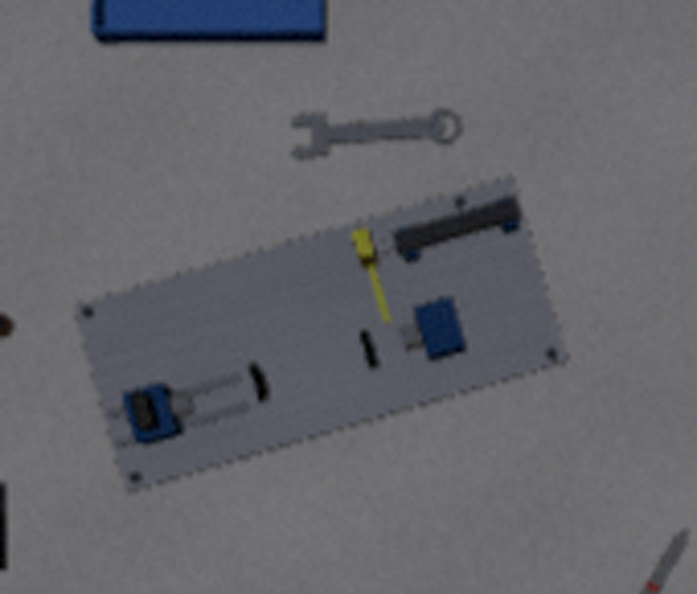

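View pics/top0_b.png

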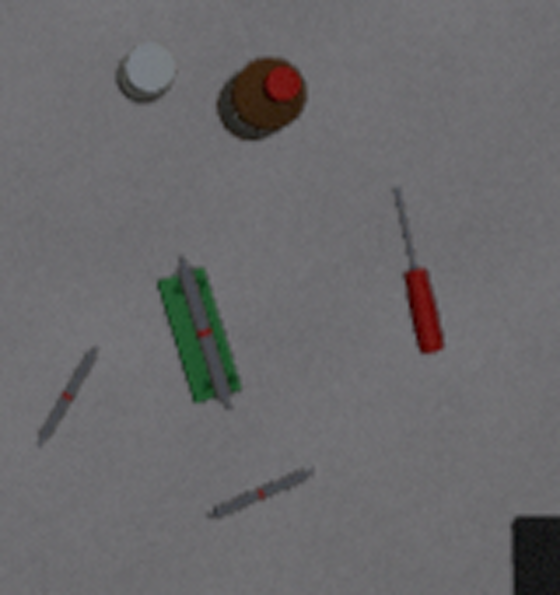

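View pics/side0_a.png

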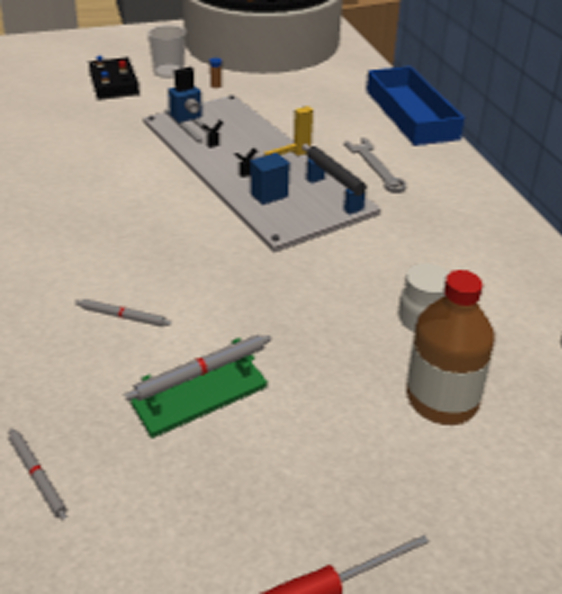

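```bash
cat > h.py <<'E'
from bench import *
import numpy as np, cv2
from scipy.optimize import least_squares
P={n:camera_params(n) for n in ("top","side")}
def ray(p,uv):
    K=p["mtx"];T=p["cam_to_world"]
    d=np.array([(uv[0]-K[0,2])/K[0,0],-(uv[1]-K[1,2])/K[1,1],-1.])
    return T[:3,3],T[:3,:3]@d
def onz(p,uv,z):
    o,d=ray(p,uv); return o+d*(z-o[2])/d[2]
def proj(p,X):
    K=p["mtx"];T=p["cam_to_world"]
    c=(np.asarray(X)-T[:3,3])@T[:3,:3]
    return np.stack([K[0,0]*c[...,0]/-c[...,2]+K[0,2],K[1,1]*-c[...,1]/-c[...,2]+K[1,2]],-1)
def fix(pose,X):
    x,y,a=pose;c,s=np.cos(a),np.sin(a)
    X=np.asarray(X,float); return np.stack([x+c*X[...,0]-s*X[...,1],y+s*X[...,0]+c*X[...,1],X[...,2]],-1)
E
python3 - <<'E'
from h import *
top=P["top"];side=P["side"]
f=lambda c:np.array(c)/4.1+[130,100]-0.4
pl=[(77,310),(515,178),(568,358),(130,490)]
W=np.array([onz(top,f(c),.012) for c in pl]);print(W)
L=np.array([[.085,.2,.012],[.085,-.2,.012],[-.085,-.2,.012],[-.085,.2,.012]])
uv=np.array([f(c) for c in pl])
r=least_squares(lambda q:(proj(top,fix(q,L))-uv).ravel(),[.6,.1,.2]);print(r.x,r.fun)
q=r.x
for n,X in dict(head=(-.03,-.068,.05),tube=(.05,-.085,.05),ptr=(.05,-.06,.107),rest1=(-.03,-.038,.045),rest2=(-.03,.06,.045)).items():
    u=proj(top,fix(q,X)); print(n,fix(q,X),(u+.4-[130,100])*4.1, (proj(side,fix(q,X))-[150,120])*2.25)
print("tail fin",[ (fix(q,(-.03,.068+t,.102)), (proj(top,fix(q,(-.03,.068+t+.018+.0,.102)))+.4-[130,100])*4.1) for t in (.044,.06)])
g=lambda c:np.array(c)/3.5+[270,130]-.4
a=onz(top,g((183,258)),.04);b=onz(top,g((230,408)),.04);m=onz(top,g((204,332)),.048);print(a,b,np.linalg.norm(a-b),(a+b)/2,m,np.degrees(np.arctan2(*(a-b)[:2])))
a=onz(side,np.array((130,396))/2.25+[150,120],.04);b=onz(side,np.array((269,340))/2.25+[150,120],.04);print(a,b,np.linalg.norm(a-b),(a+b)/2,np.degrees(np.arctan2(*(b-a)[:2])))
E
```

```text
[[ 0.62142115  0.33485014  0.012     ]
 [ 0.73665216 -0.0467988   0.012     ]
 [ 0.5786129  -0.09234258  0.012     ]
 [ 0.4647622   0.28706735  0.012     ]]
[0.6004112  0.12069778 0.29176118] [-0.50671749 -0.79851885 -0.11341662 -0.74395525  0.83331157  0.58069309
 -0.21505665  0.92799032]
head [0.59123852 0.04694236 0.05      ] [405.90292382 339.4917771 ] [256.52110393 161.12524321]
tube [0.67274749 0.05367195 0.05      ] [398.07436642 244.27255611] [311.70697816 151.72892978]
ptr [0.66555651 0.07761542 0.107     ] [365.85639576 242.63106448] [303.3525161  108.30540815]
rest1 [0.58260934 0.07567452 0.045     ] [372.39527455 350.23416299] [245.3208136  154.69841487]
rest2 [0.55442067 0.16953292 0.045     ] [262.01488873 383.45881637] [211.84643965 126.04671273]
tail fin [(array([0.53946342, 0.21933534, 0.102     ]), array([172.09226636, 402.77557166])), (array([0.53486119, 0.23465916, 0.102     ]), array([153.36066115, 408.41245085]))]
[ 0.51824119 -0.27842937  0.04      ] [ 0.36923513 -0.32312221  0.04      ] 0.1555643087620192 [ 0.44373816 -0.30077579  0.04      ] [ 0.44443424 -0.29698444  0.048     ] 73.30392114931888
[ 0.37238629 -0.32223221  0.04      ] [ 0.51829009 -0.28088717  0.04      ] 0.1516487078405842 [ 0.44533819 -0.30155969  0.04      ] 74.17876165609691
```

```bash
cat >> h.py <<'E'
from scipy.spatial.transform import Rotation as Ro
def Rt(s): return Ro.from_euler("xyz",s["ee_rot"]).as_matrix()
def wrapd(a,per): return (a+per/2)%per-per/2
def goto(tgt,jaw=None,s=None):
    """tgt world TCP; jaw: desired angle (rad, mod pi) of tool z in world -> shift in tool axes and turn"""
    s=s or read_state(); R=Rt(s)
    d=R.T@(np.array(tgt)-s["eef_pos"])
    za=np.arctan2(R[1,2],R[0,2])
    out=[np.round(d,4)]
    if jaw is not None:
        t=wrapd(jaw-za,np.pi)     # turn about world z up ; tool x is down -> negative
        out+=[round(-t,4), round(wrapd(-t+np.pi,2*np.pi),4) if True else 0]
    return out
E
python3 - <<'E'
from h import *
top=P["top"]
s=read_state();print(Rt(s).round(3),s["joints"])
for n,uv,z in (("bottle",(345,158),.1),("jar",(308,148),.05),("vial",(128,176),.03),("fin",np.array((146,410))/4.1+[130,100]-.4,.102)):
    print(n,onz(top,uv,z))
q=np.array([.6004,.1207,.2918]);
w=onz(top,np.array((146,410))/4.1+[130,100]-.4,.102);c,sn=np.cos(q[2]),np.sin(q[2]);d=w[:2]-q[:2]
print("fin in fixture",c*d[0]+sn*d[1],-sn*d[0]+c*d[1])
rj=np.radians(16.7+90)
print(goto([.4445,-.3,.25],rj))
print(fix(q,(-.03,.022,.05)))
E
```

```text
[[ 0.    -0.947  0.321]
 [ 0.     0.321  0.947]
 [-1.    -0.     0.   ]] [ 1.20617057e+00  1.15988178e-01  1.44157137e+00 -3.07941002e-05
  1.58399141e+00 -3.77865422e-02]
bottle [ 0.66835317 -0.34887234  0.1       ]
jar [ 0.71154107 -0.23071743  0.05      ]
vial [0.61667227 0.40293326 0.03      ]
fin [0.52839117 0.2579236  0.102     ]
fin in fixture -0.029488825060612248 0.1521380870008261
[array([-0.0187, -0.5173, -0.8164]), np.float64(-0.6183), np.float64(2.5233)]
[0.56533929 0.13313971 0.05      ]
```

Request:
{"api": "play_rows", "payload": {"rows": [[0.085, -0.02, -0.18, -0.1, 0.55], [0.085, -0.02, -0.18, -0.1, 0.55], [0.085, -0.02, -0.18, -0.1, 0.55], [0.085, -0.02, -0.18, -0.1, 0.55], [0.085, -0.02, -0.18, -0.1, 0.55]], "newtons": 60}}

```text
time: 2.37
eef_pos: [0.356, 0.4851, 0.2516]
ee_rot: [-0.095, 1.57, 0.592]
ft_force: [0.6, 0.4, 0.1]
finger_gap: 0.0848
```

```bash
python3 - <<'E'
from h import *
s=read_state();print(s["joints"],s["eef_pos"],s["time"])
print(goto([.47,.15,.25]),goto([.4445,-.3,.25],np.radians(106.7)))
E
```

```text
[ 8.95390670e-01 -4.80234773e-02  1.57705163e+00 -1.03659689e-04
  1.61223416e+00  2.08631405e-01] [0.35599157 0.48512164 0.25164229] 2.3667
[array([ 0.0016, -0.3314, -0.1243])] [array([ 0.0015, -0.6633, -0.4293]), np.float64(-1.1755), np.float64(1.9661)]
```

Request:
{"api": "play_rows", "payload": {"rows": [[0.085, 0, -0.185, -0.07, 0.6], [0.085, 0, -0.185, -0.07, 0.6], [0.085, 0, -0.185, -0.07, 0.6], [0.085, 0, -0.185, -0.07, 0.6], [0.085, 0, -0.185, -0.07, 0.6]]}}

```text
time: 2.78
eef_pos: [0.42, 0.2972, 0.2515]
ee_rot: [-0.123, 1.57, -0.036]
ft_force: [0.8, 0.5, 0.3]
finger_gap: 0.0852
```

```bash
python3 - <<'E'
from h import *
s=read_state();print(s["joints"],s["eef_pos"],s["time"])
print(goto([.47,.1,.25]),goto([.4445,-.3,.25],np.radians(106.7)))
E
```

```text
[ 5.66401053e-01 -2.42613331e-01  1.75105983e+00 -3.81388693e-04
  1.63259277e+00  4.79669441e-01] [0.4200144  0.29717668 0.25154576] 2.7833
[array([ 0.0016, -0.2008,  0.0327])] [array([ 0.0016, -0.5971, -0.0273]), np.float64(1.366), np.float64(-1.7756)]
```

Request:
{"api": "play_rows", "payload": {"rows": [[0.085, 0, -0.2, 0.01, 0.48], [0.085, 0, -0.2, 0.01, 0.48], [0.085, 0, -0.2, 0.01, 0.48], [0.085, 0, -0.2, 0.01, 0.48], [0.085, 0, -0.2, 0.01, 0.48]]}}

```text
time: 3.2
eef_pos: [0.4481, 0.0991, 0.2516]
ee_rot: [0.171, 1.57, -0.223]
ft_force: [0.1, 0.1, 0.3]
finger_gap: 0.0852
```

```bash
python3 - <<'E'
from h import *
s=read_state();print(s["joints"],s["eef_pos"],s["time"])
print(goto([.4445,-.3,.25],np.radians(106.7)))
E
```

```text
[ 1.62356636e-01 -3.72043011e-01  1.85159406e+00 -3.22779449e-04
  1.66124926e+00  5.56036296e-01] [0.44812293 0.09914727 0.25161003] 3.2
[array([ 0.0017, -0.37  ,  0.1498]), np.float64(0.8856), np.float64(-2.256)]
```

Request:
{"api": "play_rows", "payload": {"rows": [[0.085, 0, -0.19, 0.075, 0.45], [0.085, 0, -0.19, 0.075, 0.45], [0.085, 0, -0.19, 0.075, 0.45], [0.085, 0, -0.19, 0.075, 0.45], [0.085, 0, -0.19, 0.075, 0.45]]}}

```text
time: 3.62
eef_pos: [0.4456, -0.1049, 0.2517]
ee_rot: [0.432, 1.57, -0.41]
ft_force: [0.7, 1.5, -0.6]
finger_gap: 0.0848
```

```bash
python3 - <<'E'
from h import *
s=read_state();print(s["joints"],s["eef_pos"],s["time"])
print(goto([.4445,-.3,.21],np.radians(106.7)))
E
```

```text
[-2.86940924e-01 -3.74905384e-01  1.85358600e+00 -1.22653754e-04
  1.66192076e+00  5.54938110e-01] [ 0.44562758 -0.10494757  0.25167414] 3.6167
[array([ 0.0418, -0.1308,  0.1447]), np.float64(0.4374), np.float64(-2.7042)]
```

Request:
{"api": "play_rows", "payload": {"rows": [[0.085, 0.042, -0.131, 0.145, 0.437], [0.085, 0.042, -0.131, 0.145, 0.437], [0.085, 0.042, -0.131, 0.145, 0.437], [0.085, 0.042, -0.131, 0.145, 0.437], [0.085, 0.042, -0.131, 0.145, 0.437]]}}

```text
time: 4.03
eef_pos: [0.4455, -0.3008, 0.2087]
ee_rot: [-0.627, 1.571, -1.906]
ft_force: [0.5, 0.6, 0.4]
finger_gap: 0.085
```

Request:
{"api": "play_rows", "payload": {"rows": [[0.085, 0, 0, 0, 0], [0.085, 0, 0, 0, 0]]}}

```text
time: 4.2
eef_pos: [0.4458, -0.2992, 0.2085]
ee_rot: [-2.543, 1.569, 2.465]
ft_force: [0.1, 0.2, 0.5]
finger_gap: 0.0846
```

```bash
python3 - <<'E'
from h import *
s=read_state();print(s["joints"],s["eef_pos"],s["time"])
wp=camera_params("wrist");im=capture("wrist")
cv2.imwrite("pics/w1.png",im)
print(goto([.4445,-.3,.021],np.radians(106.7)))
print(wp["cam_to_world"].round(3))
print([(d["at"],d["conf"]) for d in find_in("wrist","rod")])
a=np.radians(16.7);e=np.array([np.cos(a),np.sin(a)])
for t in (-.08,-.068,0,.068,.08): print(t,proj(wp,np.append(np.array([.4445,-.3])+t*e,.04)))
E
```

```text
[-6.38769892e-01 -1.79605713e-01  1.76702082e+00  6.13675382e-05
  1.55578833e+00  6.36660538e-01] [ 0.44575018 -0.29924425  0.20850882] 4.2
[array([ 0.1881, -0.002 ,  0.0013]), np.float64(0.0053), np.float64(-3.1363)]
[[ 0.292  0.91   0.296  0.521]
 [-0.956  0.278  0.09  -0.277]
 [-0.001 -0.309  0.951  0.351]
 [ 0.     0.     0.     1.   ]]
[([266.3, 297.5], 0.92), ([257.7, 161.2], 0.72), ([124.1, 182.5], 0.68)]
-0.08 [257.74819583 244.34722931]
-0.068 [257.79602779 233.989694  ]
0 [258.08802757 170.76004726]
0.068 [258.42109756  98.63705347]
0.08 [258.48479872  84.84320135]
```

View pics/w1.png

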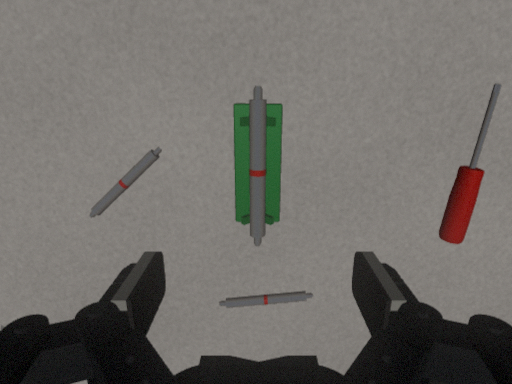

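Request:
{"api": "play_rows", "payload": {"rows": [[0.085, 0.04, -0.002, 0.001, 0.005], [0.085, 0.08, -0.002, 0.001, 0.005], [0.085, 0.12, -0.002, 0.001, 0.005], [0.085, 0.15, -0.002, 0.001, 0.005], [0.085, 0.17, -0.002, 0.001, 0.005]]}}

```text
time: 4.72
eef_pos: [0.4441, -0.2976, 0.0366]
ee_rot: [-2.581, 1.569, 2.426]
ft_force: [-0.4, -0.3, 0.2]
finger_gap: 0.0852
```

Request:
{"api": "play_rows", "payload": {"rows": [[0.085, 0.01, 0, 0, 0], [0.085, 0.018, 0, 0, 0], [0.05, 0.018, 0, 0, 0], [0.03, 0.018, 0, 0, 0], [0.02, 0.018, 0, 0, 0]]}}

```text
time: 5.13
eef_pos: [0.4455, -0.2999, 0.023]
ee_rot: [0.652, 1.569, -0.626]
ft_force: [-0.8, -0.7, 0.7]
finger_gap: 0.0515
```

Request:
{"api": "play_rows", "payload": {"rows": [[0.0, 0, 0, 0, 0], [0.0, 0, 0, 0, 0], [0.0, 0, 0, 0, 0], [0.0, 0, 0, 0, 0], [0.0, 0, 0, 0, 0]]}}

```text
time: 5.55
eef_pos: [0.4446, -0.2986, 0.0221]
ee_rot: [3.041, 1.568, 1.763]
ft_force: [-5.9, 13.6, 13.7]
finger_gap: 0.014
```

```bash
python3 - <<'E'
from h import *
im=capture("wrist");s=read_state();print(s["eef_pos"],s["ft_force"],s["finger_gap"],s["time"])
cv2.imwrite("pics/w2.png",im)
E
```

```text
[ 0.44458536 -0.29855613  0.02208903] [-5.31038349 13.76969775 13.37868383] 0.014294781714176565 5.6
```

View pics/w2.png

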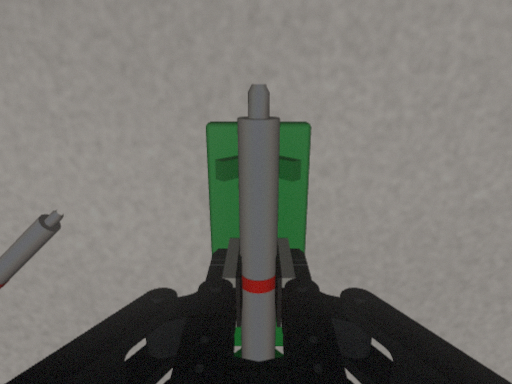

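Request:
{"api": "play_rows", "payload": {"rows": [[0.0, -0.015, 0, 0, 0], [0.0, -0.04, 0, 0, 0], [0.0, -0.07, 0, 0, 0], [0.0, -0.1, 0, 0, 0], [0.0, -0.13, 0, 0, 0]]}}

```text
time: 6.02
eef_pos: [0.4444, -0.2994, 0.1529]
ee_rot: [-2.288, 1.571, 2.717]
ft_force: [0.7, -0.7, -1.5]
finger_gap: 0.0141
```

```bash
python3 - <<'E'
from h import *
wp=camera_params("wrist");s=read_state();im=capture("wrist");print(s["eef_pos"],s["ft_force"],s["finger_gap"],s["time"],s["joints"])
cv2.imwrite("pics/w3.png",im)
R=Rt(s); g=s["eef_pos"]-R[:,0]*.019
for t in (-.08,-.068,0,.068,.08): print(t,proj(wp,g+t*R[:,1]))
q=[.6004,.1207,.2918]
print(goto(fix(q,(-.03,.022,.17)),q[2]), R.round(3))
E
```

```text
[ 0.4444011  -0.29944868  0.15288466] [ 0.65315629 -0.74058404 -1.51532101] 0.014068720020246148 6.0167 [-6.40544780e-01 -1.58039422e-01  1.83880766e+00 -2.06856718e-06
  1.46083377e+00  6.37521676e-01]
-0.08 [257.00582696 413.51120104]
-0.068 [256.99383432 395.59315021]
0 [256.91401351 276.3338429 ]
0.068 [256.80637947 115.51914798]
0.08 [256.78336853  81.1387717 ]
[array([-0.0117,  0.2395, -0.3808]), np.float64(-1.5699), np.float64(1.5717)] [[-0.     0.957  0.289]
 [ 0.     0.289 -0.957]
 [-1.    -0.    -0.   ]]
```

View pics/w3.png

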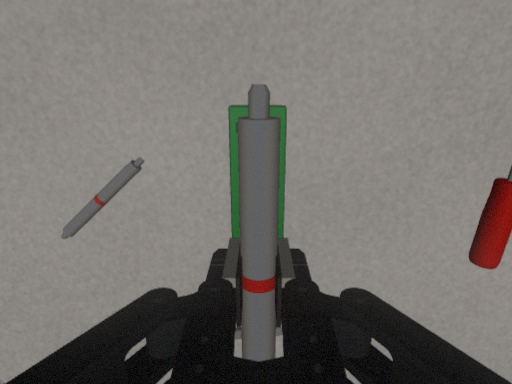

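Request:
{"api": "play_rows", "payload": {"rows": [[0.0, -0.03, 0.05, -0.08, -0.5], [0.0, -0.03, 0.08, -0.127, -0.5], [0.0, -0.03, 0.08, -0.127, -0.5], [0.0, -0.03, 0.08, -0.127, -0.5], [0.0, -0.03, 0.08, -0.127, -0.5]]}}

```text
time: 6.48
eef_pos: [0.4857, -0.1511, 0.1826]
ee_rot: [1.001, 1.569, 0.234]
ft_force: [0.2, -0.5, -1.5]
finger_gap: 0.0137
```

```bash
python3 - <<'E'
from h import *
s=read_state();print(s["eef_pos"],s["ft_force"],s["finger_gap"],s["time"],s["joints"])
q=[.6004,.1207,.2918]
print(goto(fix(q,(-.03,.024,.18)),q[2]))
E
```

```text
[ 0.48572259 -0.15108915  0.18255577] [ 0.20981385 -0.47152842 -1.53878281] 0.013668771834380864 6.4833 [-3.52396535e-01 -2.37084041e-01  1.85769406e+00  1.18123808e-03
  1.51920769e+00  4.13973379e-01]
[array([ 0.0029,  0.261 , -0.1415]), np.float64(-1.0582), np.float64(2.0834)]
```

Request:
{"api": "play_rows", "payload": {"rows": [[0.0, 0, 0.13, -0.07, -0.53], [0.0, 0, 0.13, -0.07, -0.53], [0.0, 0, 0.13, -0.07, -0.53], [0.0, 0, 0.13, -0.07, -0.53], [0.0, 0, 0.13, -0.07, -0.53]]}}

```text
time: 6.9
eef_pos: [0.5267, -0.0098, 0.1811]
ee_rot: [1.821, 1.57, 1.584]
ft_force: [0.0, 0.5, -1.6]
finger_gap: 0.0139
```

```bash
python3 - <<'E'
from h import *
s=read_state();print(s["eef_pos"],s["ft_force"],s["finger_gap"],s["time"],s["joints"])
q=[.6004,.1207,.2918]
print(goto(fix(q,(-.03,.024,.18)),q[2]))
E
```

```text
[ 0.52665616 -0.00981957  0.18105995] [ 0.04897012  0.52429367 -1.63607985] 0.013922497296601569 6.9 [-6.75520977e-02 -1.93179028e-01  1.82322665e+00  8.73135961e-04
  1.51161527e+00  1.70202334e-01]
[array([0.0012, 0.1498, 0.0029]), np.float64(-0.5296), np.float64(2.612)]
```

Request:
{"api": "play_rows", "payload": {"rows": [[0.0, 0, 0.15, 0.003, -0.53], [0.0, 0, 0.15, 0.003, -0.53], [0.0, 0, 0.15, 0.003, -0.53], [0.0, 0, 0.15, 0.003, -0.53], [0.0, 0, 0.15, 0.003, -0.53]]}}

```text
time: 7.32
eef_pos: [0.5663, 0.1351, 0.1807]
ee_rot: [1.876, 1.57, 2.168]
ft_force: [-0.1, -0.4, -1.9]
finger_gap: 0.0142
```

Request:
{"api": "play_rows", "payload": {"rows": [[0.0, 0, 0, 0, 0], [0.0, 0, 0, 0, 0]]}}

```text
time: 7.48
eef_pos: [0.5657, 0.1311, 0.181]
ee_rot: [-2.782, 1.57, -2.502]
ft_force: [-0.3, -0.6, -0.9]
finger_gap: 0.014
```

```bash
cat >> h.py <<'E'
q0=np.array([.6004,.1207,.2918])
def overlay(im,p,pts,f,sc=1.5):
    o=cv2.resize(im,None,fx=sc,fy=sc,interpolation=cv2.INTER_CUBIC)
    for X in pts:
        u=(proj(p,X)+.5)*sc-.5
        cv2.drawMarker(o,tuple(int(round(v)) for v in u),(0,255,255) ,cv2.MARKER_CROSS,9,1)
    cv2.imwrite(f,o)
E
python3 - <<'E'
from h import *
s=read_state();wp=camera_params("wrist");im=capture("wrist");cv2.imwrite("pics/w4raw.png",im)
np.savez("w4.npz",mtx=wp["mtx"],cam_to_world=wp["cam_to_world"])
print(s["eef_pos"],s["ft_force"],s["finger_gap"],s["time"],s["joints"])
L=[(.085,.2,.012),(-.085,.2,.012),(-.03-.015,.06,.05),(-.03+.015,.06,.05),(.05,-.06,.107),(-.03,.152,.102)]
overlay(im,wp,fix(q0,L),"pics/w4.png")
print(goto(fix(q0,(-.03,.024,.18)),q0[2]))
E
```

```text
[0.56567415 0.13114001 0.18101531] [-0.32200385 -0.64899425 -0.85480933] 0.013983423722090823 7.4833 [ 1.83999152e-01 -7.10906116e-02  1.71325298e+00 -2.45362554e-04
  1.49992983e+00 -9.58921817e-02]
[array([0.0011, 0.0044, 0.0003]), np.float64(-0.0126), np.float64(3.129)]
```

View pics/w4.png

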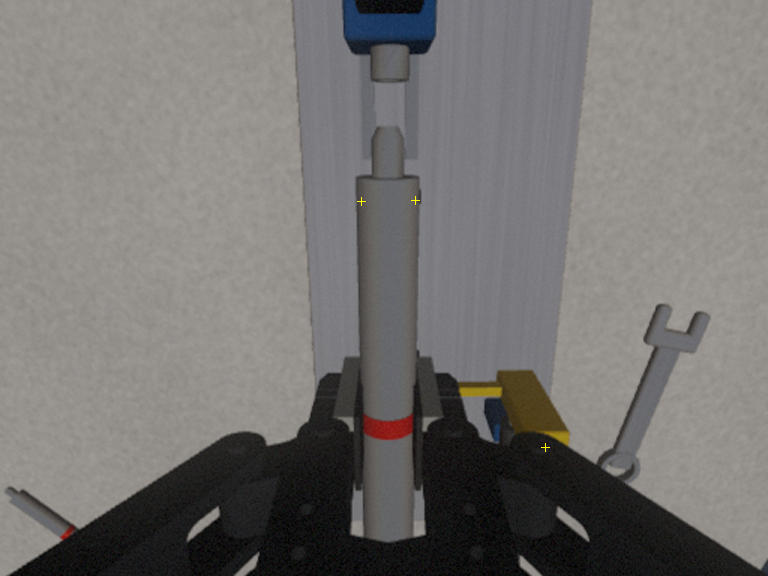

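```bash
cat >> h.py <<'E'
def infix(q,w):
    c,s=np.cos(q[2]),np.sin(q[2]);d=np.asarray(w)[...,:2]-q[:2]
    return np.stack([c*d[...,0]+s*d[...,1],-s*d[...,0]+c*d[...,1]],-1)
E
python3 - <<'E'
from h import *
wp=np.load("w4.npz");im=cv2.imread("pics/w4raw.png")
o=cv2.resize(im[0:130,180:420],None,fx=3,fy=3,interpolation=cv2.INTER_CUBIC);cv2.imwrite("pics/w4c.png",cv2.convertScaleAbs(o,alpha=1.6))
o=cv2.resize(im[230:330,280:420],None,fx=5,fy=5,interpolation=cv2.INTER_CUBIC);cv2.imwrite("pics/w4d.png",cv2.convertScaleAbs(o,alpha=1.6))
g=cv2.GaussianBlur(im,(5,5),0).astype(float)
b=g[...,0]-g[...,2]  # plate bluish vs table
for r in (20,80,140,200,240):
    row=b[r]; 
    L=int(np.argmax(np.abs(np.convolve(row[190:225],[1,1,1,0,-1,-1,-1],'valid'))))+193
    Rr=int(np.argmax(np.abs(np.convolve(row[355:410],[1,1,1,0,-1,-1,-1],'valid'))))+358
    print(r,L,Rr,infix(q0,onz(wp,(L,r),.012)),infix(q0,onz(wp,(Rr,r),.012)))
E
```

```text
20 197 392 [-0.08156653  0.15173089] [0.0851043  0.14982865]
80 200 385 [-0.08221685  0.10313821] [0.08438847 0.10126919]
140 204 379 [-0.08198864  0.04902691] [0.08454248 0.04719486]
200 207 372 [-0.08274247 -0.01157527] [ 0.08370688 -0.01336596]
240 209 368 [-0.08329744 -0.05619118] [ 0.08379182 -0.05795884]
```

View pics/w4c.png

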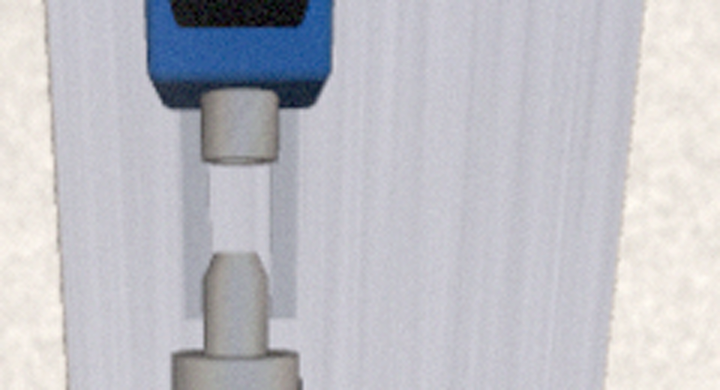

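View pics/w4d.png

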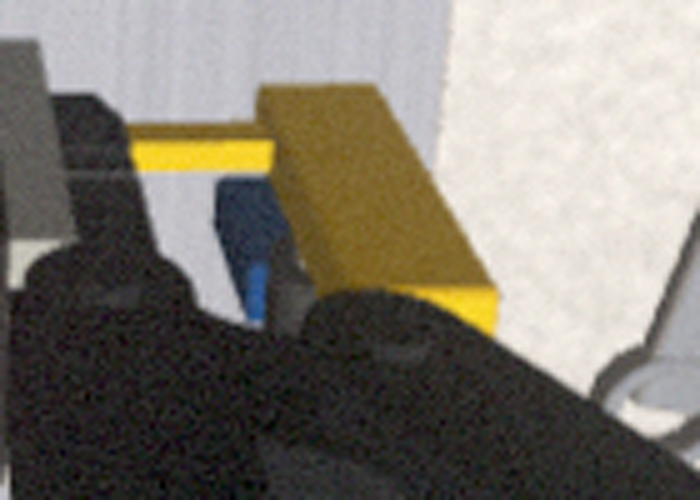

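```bash
python3 - <<'E'
from h import *
wp=np.load("w4.npz")
print("handle top right corner (.062,-.053)",infix(q0,onz(wp,(379.4-.4,287.6-.4),.107)))
print("handle bottom L,R (.038/.062,-.053)",infix(q0,onz(wp,(331.4-.4,247-.4),.037)),infix(q0,onz(wp,(355-.4,247-.4),.037)))
print("tail cup mouth top",infix(q0,onz(wp,(180+240/3-.3,157/3-.3),.06)),"axis/low",infix(q0,onz(wp,(180+240/3-.3,54-.3),.05)))
print("tail block bottom edge z.?",infix(q0,onz(wp,(180+240/3-.3,107/3-.3),.068)))
print("cup x",infix(q0,onz(wp,(180+202/3-.3,40),.05)),infix(q0,onz(wp,(180+279/3-.3,40),.05)))
print("fin front top? ",infix(q0,onz(wp,(180+240/3-.3,25/3),.068)))
print("rod tip",infix(q0,onz(wp,(180+236/3-.3,253/3),.2)))
E
```

```text
handle top right corner (.062,-.053) [ 0.06136762 -0.05036351]
handle bottom L,R (.038/.062,-.053) [ 0.03936475 -0.0521128 ] [ 0.06232012 -0.05235494]
tail cup mouth top [-0.02838476  0.12159775] axis/low [-0.02835791  0.12128608]
tail block bottom edge z.? [-0.0283081   0.13183443]
cup x [-0.03793379  0.13107489] [-0.01833822  0.13085247]
fin front top?  [-0.02814015  0.14892647]
rod tip [-0.02950637  0.09862718]
```

Request:
{"api": "play_rows", "payload": {"rows": [[0.0, 0.03, 0.006, 0.001, -0.006], [0.0, 0.06, 0.006, 0.001, -0.006], [0.0, 0.09, 0.006, 0.001, -0.006], [0.0, 0.11, 0.006, 0.001, -0.006], [0.0, 0.12, 0.006, 0.001, -0.006]]}}

```text
time: 7.95
eef_pos: [0.5637, 0.1362, 0.0584]
ee_rot: [3.089, 1.568, -2.909]
ft_force: [-0.1, 0.2, -2.1]
finger_gap: 0.0139
```

```bash
python3 - <<'E'
from h import *
s=read_state();wp=camera_params("wrist");im=capture("wrist");cv2.imwrite("pics/w5.png",cv2.resize(im,None,fx=1.5,fy=1.5))
im=capture("side");cv2.imwrite("pics/s5.png",cv2.resize(im[100:260,180:370],None,fx=3.5,fy=3.5,interpolation=cv2.INTER_CUBIC))
print(s["eef_pos"],infix(q0,s["eef_pos"]),s["ft_force"],s["time"],goto(fix(q0,(-.029,.027,.032)),.285))
E
```

```text
[0.56374252 0.13619809 0.05835096] [-0.03064944  0.02538845] [-0.06492304  0.2455412  -2.05540028] 7.95 [array([0.028 , 0.0014, 0.001 ]), np.float64(0.0009), np.float64(-3.1407)]
```

View pics/w5.png

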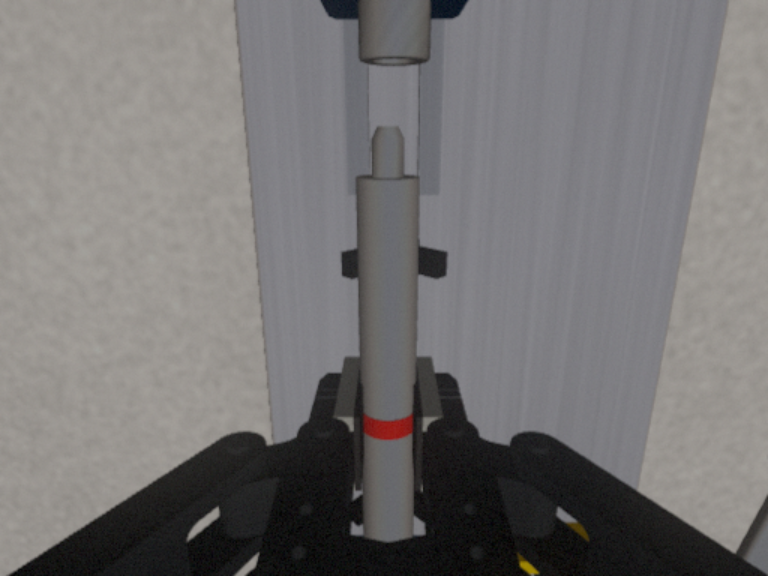

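View pics/s5.png

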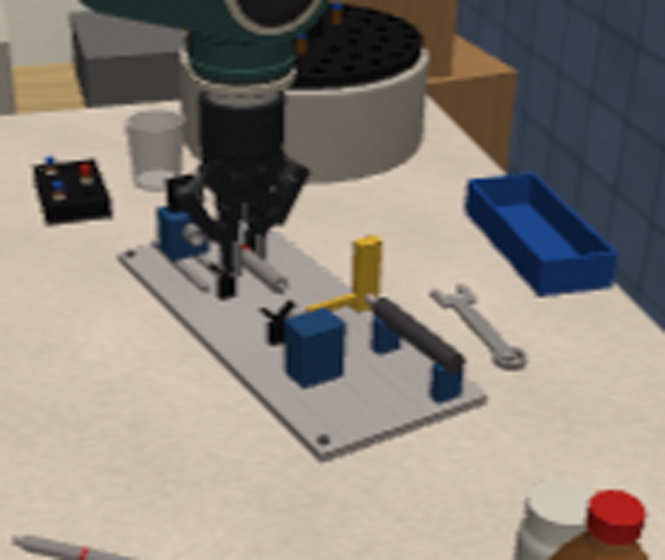

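Request:
{"api": "play_rows", "payload": {"rows": [[0.0, 0.005, 0.001, 0.002, 0.0], [0.0, 0.01, 0.001, 0.002, 0.0], [0.0, 0.015, 0.001, 0.002, 0.0], [0.0, 0.02, 0.001, 0.002, 0.0], [0.0, 0.022, 0.001, 0.002, 0.0]]}}

```text
time: 8.47
eef_pos: [0.5665, 0.1391, 0.0388]
ee_rot: [2.942, 1.571, -3.054]
ft_force: [-0.4, -0.7, -2.4]
finger_gap: 0.0138
```

Request:
{"api": "play_rows", "payload": {"rows": [[0.0, 0.002, 0.0, 0.0, 0.0], [0.0, 0.003, 0.0, 0.0, 0.0], [0.0, 0.003, 0.0, 0.0, 0.0]]}}

```text
time: 8.72
eef_pos: [0.5666, 0.1391, 0.0362]
ee_rot: [-3.111, 1.571, -2.823]
ft_force: [0.3, -0.3, -1.7]
finger_gap: 0.0139
```

```bash
python3 - <<'E'
from h import *
s=read_state();wp=camera_params("wrist");im=capture("wrist");cv2.imwrite("pics/w6.png",cv2.resize(im,None,fx=1.5,fy=1.5))
print(s["eef_pos"],infix(q0,s["eef_pos"]),s["ft_force"],s["time"])
E
```

```text
[0.56658856 0.13908355 0.03617991] [-0.02709363  0.02733319] [ 0.29041215 -0.3268637  -1.68099964] 8.7167
```

View pics/w6.png

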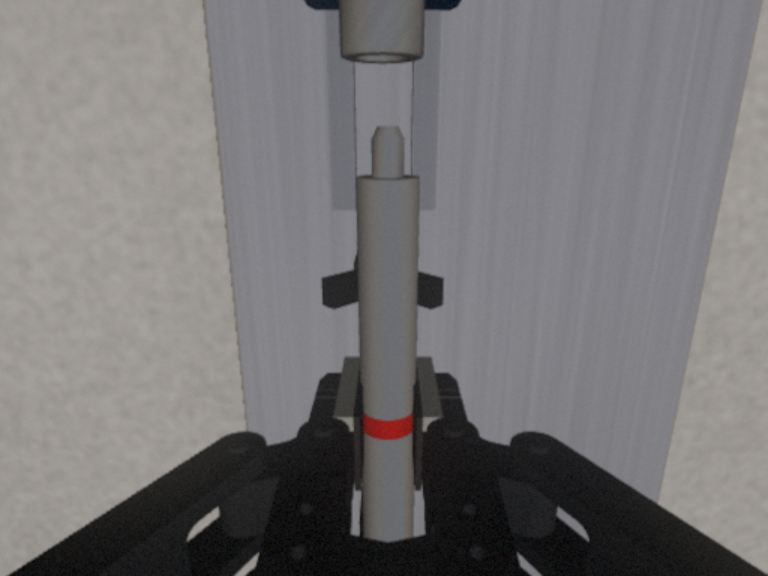

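Request:
{"api": "play_rows", "payload": {"rows": [[0.0, 0.0, 0.0, -0.0013, 0.0], [0.0, 0.001, 0.0, -0.0013, 0.0], [0.0, 0.002, 0.0, -0.0013, 0.0], [0.0, 0.003, 0.0, -0.0013, 0.0], [0.0, 0.0035, 0.0, -0.0013, 0.0]]}}

```text
time: 9.18
eef_pos: [0.5653, 0.1387, 0.0326]
ee_rot: [3.125, 1.571, -2.87]
ft_force: [-0.5, -0.3, -1.0]
finger_gap: 0.0144
```

Request:
{"api": "play_rows", "payload": {"rows": [[0.0, 0.0, 0.0, 0.0, 0.0], [0.0, 0.0, 0.0, 0.0, 0.0]]}}

```text
time: 9.35
eef_pos: [0.5654, 0.1387, 0.0328]
ee_rot: [-2.978, 1.571, -2.69]
ft_force: [0.3, 0.3, -2.0]
finger_gap: 0.0139
```

Request:
{"api": "play_rows", "payload": {"rows": [[0.0, 0.001, 0.0, 0.0, 0.0], [0.0, 0.0015, 0.0, 0.0, 0.0], [0.0, 0.0015, 0.0, 0.0, 0.0]]}}

```text
time: 9.6
eef_pos: [0.5656, 0.1388, 0.0324]
ee_rot: [-0.165, 1.57, 0.123]
ft_force: [-6.9, -0.9, 11.5]
finger_gap: 0.0143
```

```bash
python3 - <<'E'
from h import *
s=read_state();wp=camera_params("wrist");im=capture("wrist");cv2.imwrite("pics/w7.png",cv2.resize(im,None,fx=1.5,fy=1.5))
print(s["eef_pos"],infix(q0,s["eef_pos"]),s["ft_force"],s["time"])
E
```

```text
[0.56556868 0.1387698  0.03238253] [-0.02816066  0.0273261 ] [-6.86717666 -0.90080732 11.49807667] 9.6
```

View pics/w7.png

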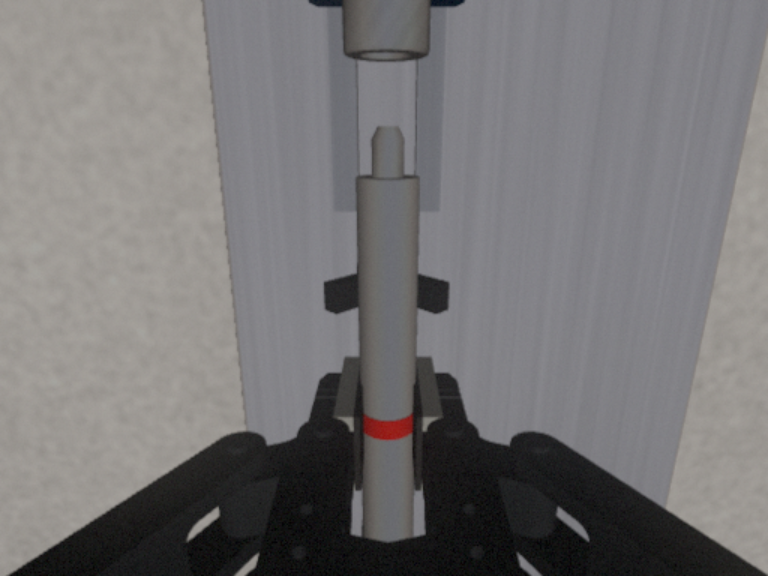

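Request:
{"api": "play_rows", "payload": {"rows": [[0.03, 0.0, 0.0, 0.0, 0.0], [0.05, 0.0, 0.0, 0.0, 0.0], [0.05, 0.0, 0.0, 0.0, 0.0], [0.05, -0.01, 0.0, 0.0, 0.0], [0.05, -0.03, 0.0, 0.0, 0.0]]}}

```text
time: 10.07
eef_pos: [0.5642, 0.1385, 0.0598]
ee_rot: [3.05, 1.567, -2.945]
ft_force: [0.6, -0.1, -0.3]
finger_gap: 0.0499
```

Request:
{"api": "play_rows", "payload": {"rows": [[0.05, -0.03, 0.0, 0.0, 0.0], [0.05, -0.06, 0.0, 0.0, 0.0], [0.05, -0.09, 0.0, 0.0, 0.0], [0.05, -0.11, 0.0, 0.0, 0.0], [0.05, -0.11, 0.0, 0.0, 0.0]]}}

```text
time: 10.48
eef_pos: [0.5669, 0.139, 0.1772]
ee_rot: [-0.088, 1.564, 0.2]
ft_force: [0.4, -0.1, 0.9]
finger_gap: 0.0502
```

```bash
python3 - <<'E'
from h import *
s=read_state();wp=camera_params("wrist");im=capture("wrist");cv2.imwrite("pics/w8.png",cv2.resize(im,None,fx=1.5,fy=1.5));cv2.imwrite("pics/w8raw.png",im)
np.savez("w8.npz",mtx=wp["mtx"],cam_to_world=wp["cam_to_world"])
print(s["eef_pos"],infix(q0,s["eef_pos"]),s["ft_force"],s["time"],s["joints"],s["finger_gap"])
print(goto(fix(q0,(-.0285,.152,.13)),.285+np.pi/2))
E
```

```text
[0.56686104 0.13902433 0.1772394 ] [-0.02684971  0.02719809] [ 0.37711917 -0.07419825  0.90396964] 10.4833 [ 1.96790312e-01 -6.75008863e-02  1.71602565e+00  2.39008123e-05
  1.48615456e+00 -9.12044375e-02] 0.0502364573674608
[array([ 0.0445,  0.1248, -0.0017]), np.float64(-1.5678), np.float64(1.5738)]
```

View pics/w8.png

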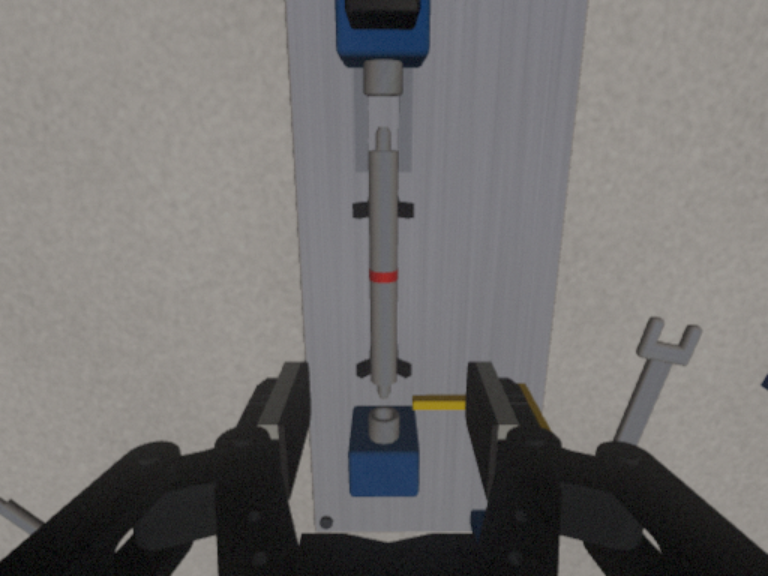

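Request:
{"api": "play_rows", "payload": {"rows": [[0.05, 0.02, 0.1, -0.002, -0.6], [0.05, 0.02, 0.1, -0.002, -0.6], [0.05, 0.02, 0.1, -0.002, -0.6], [0.05, 0.02, 0.1, -0.002, -0.6], [0.05, 0.02, 0.1, -0.002, -0.6]]}}

```text
time: 10.95
eef_pos: [0.534, 0.2351, 0.15]
ee_rot: [2.616, 1.569, -2.771]
ft_force: [0.2, -1.3, 0.4]
finger_gap: 0.0502
```

Request:
{"api": "play_rows", "payload": {"rows": [[0.05, 0, 0, 0, -0.6], [0.05, 0, 0, 0, -0.6], [0.05, 0, 0, 0, -0.6], [0.05, 0, 0, 0, -0.6], [0.05, 0, 0, 0, -0.6]]}}

```text
time: 11.37
eef_pos: [0.5347, 0.2339, 0.1503]
ee_rot: [2.02, 1.569, -2.769]
ft_force: [-0.2, 0.3, 0.3]
finger_gap: 0.05
```

```bash
python3 - <<'E'
from h import *
s=read_state()
print(s["eef_pos"],infix(q0,s["eef_pos"]),s["ft_force"],s["time"],s["joints"],s["finger_gap"])
print(goto(fix(q0,(-.0285,.152,.135)),.285+np.pi/2))
E
```

```text
[0.5346509  0.23388209 0.15034599] [-0.03040989  0.12731209] [-0.18384835  0.26391501  0.26271355] 11.3667 [ 3.68659670e-01 -4.83750385e-02  1.74188550e+00 -6.59205782e-06
  1.44956922e+00 -1.12602063e+00] 0.050013387110709864
[array([0.0153, 0.0071, 0.0237]), np.float64(-0.3611), np.float64(2.7805)]
```

Request:
{"api": "play_rows", "payload": {"rows": [[0.05, 0.005, 0.007, 0.024, -0.361], [0.05, 0.005, 0.007, 0.024, -0.361], [0.05, 0.005, 0.007, 0.024, -0.361], [0.05, 0.005, 0.007, 0.024, -0.361], [0.05, 0.005, 0.007, 0.024, -0.361]]}}

```text
time: 11.78
eef_pos: [0.5298, 0.2584, 0.1457]
ee_rot: [1.739, 1.57, -2.699]
ft_force: [0.1, -0.2, -0.4]
finger_gap: 0.0503
```

```bash
python3 - <<'E'
from h import *
s=read_state();wp=camera_params("wrist");im=capture("wrist");cv2.imwrite("pics/w9.png",cv2.resize(im,None,fx=1.5,fy=1.5));cv2.imwrite("pics/w9raw.png",im)
np.savez("w9.npz",mtx=wp["mtx"],cam_to_world=wp["cam_to_world"])
print(s["eef_pos"],infix(q0,s["eef_pos"]),s["ft_force"],s["time"],s["joints"],s["finger_gap"],Rt(s).round(3))
print(goto(fix(q0,(-.0285,.152,.07)),.285+np.pi/2))
E
```

```text
[0.52979362 0.25840686 0.1456503 ] [-0.02800664  0.15219746] [ 0.09331989 -0.23217373 -0.41485725] 11.7833 [ 4.10541737e-01 -3.29929580e-02  1.73473971e+00 -3.27026203e-05
  1.44086097e+00 -1.43488349e+00] 0.05026794690375888 [[-0.001 -0.963 -0.271]
 [-0.    -0.271  0.963]
 [-1.     0.001 -0.   ]]
[array([ 0.0758,  0.0005, -0.0001]), np.float64(-0.0111), np.float64(3.1305)]
```

View pics/w9.png

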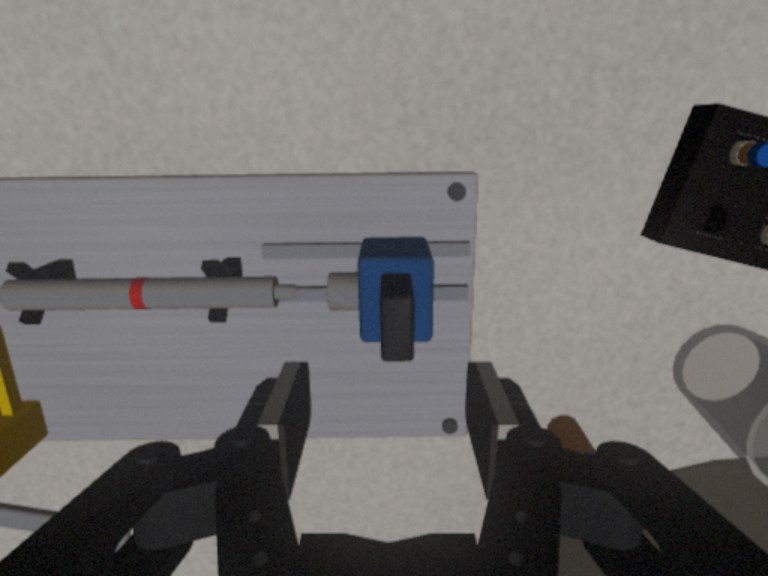

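```bash
python3 - <<'E'
from h import *
wp=np.load("w9.npz");im=cv2.imread("pics/w9raw.png")
o=cv2.resize(im[140:260,220:330],None,fx=5,fy=5,interpolation=cv2.INTER_CUBIC);cv2.imwrite("pics/w9c.png",cv2.convertScaleAbs(o,alpha=2.2))
for c in ((382,358),(414,358),(383,280),(411,280)): print(c,infix(q0,onz(wp,np.array(c)/1.5-.2,.102)))
E
```

```text
(382, 358) [-0.01588838  0.14908584]
(414, 358) [-0.01567475  0.16244383]
(383, 280) [-0.04993543  0.15016278]
(411, 280) [-0.04975611  0.16125607]
```

View pics/w9c.png

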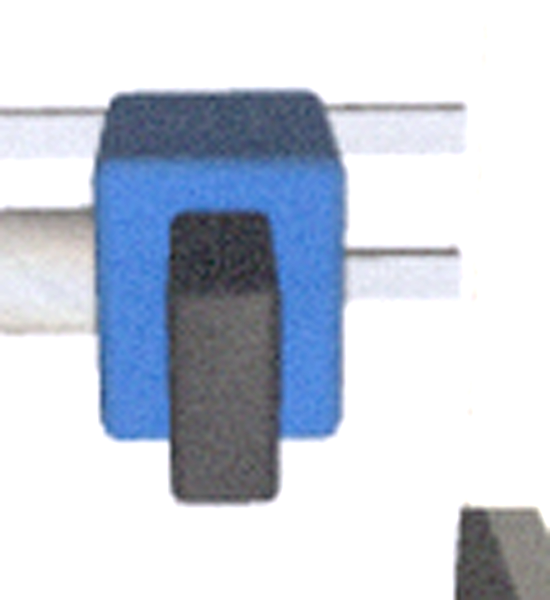

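```bash
python3 - <<'E'
from h import *
wp=np.load("w9.npz")
for c in ((264.7,219),(253.8,219),(275.6,219),(264,198.4),(265,240)): print(c,infix(q0,onz(wp,np.array(c)-.4,.102)))
print(goto(fix(q0,(-.0285,.1565,.07)),.285+np.pi/2))
# mouth of tail cup from this view, block -y edge
print(infix(q0,onz(wp,np.array((328,291))/1.5,.055)))
E
```

```text
(264.7, 219) [-0.0292242   0.15538814]
(253.8, 219) [-0.02933161  0.14869983]
(275.6, 219) [-0.02911678  0.16207599]
(264, 198.4) [-0.04260304  0.15511159]
(265, 240) [-0.0150039   0.15542289]
[array([0.0758, 0.0006, 0.0044]), np.float64(-0.0111), np.float64(3.1305)]
[-0.03006333  0.12194285]
```

Request:
{"api": "play_rows", "payload": {"rows": [[0.05, 0.02, 0.0, 0.0032, -0.011], [0.05, 0.04, 0.0, 0.0032, -0.011], [0.05, 0.06, 0.0, 0.0032, -0.011], [0.05, 0.07, 0.0, 0.0032, -0.011], [0.05, 0.073, 0.0, 0.0032, -0.011]]}}

```text
time: 12.25
eef_pos: [0.5284, 0.2611, 0.0713]
ee_rot: [1.698, 1.568, -2.728]
ft_force: [-0.5, 0.4, 0.2]
finger_gap: 0.0501
```

Request:
{"api": "play_rows", "payload": {"rows": [[0.03, 0, 0, 0, 0], [0.02, 0, 0, 0, 0], [0.0, 0, 0, 0, 0], [0.0, 0, 0, 0, 0], [0.0, 0, 0, 0, 0]]}}

```text
time: 12.67
eef_pos: [0.5298, 0.2618, 0.0748]
ee_rot: [-1.451, 1.569, 0.408]
ft_force: [-1.3, -0.8, 7.3]
finger_gap: 0.0131
```

```bash
python3 - <<'E'
from h import *
s=read_state()
print(s["eef_pos"],infix(q0,s["eef_pos"]),s["ft_force"],s["time"],s["finger_gap"])
im=capture("wrist");cv2.imwrite("pics/w10.png",cv2.resize(im,None,fx=1.5,fy=1.5))
E
```

```text
[0.52977296 0.26182    0.07479819] [-0.02704455  0.15547227] [-1.28003685 -0.82793291  7.29727579] 12.6667 0.01310440690941189
```

View pics/w10.png

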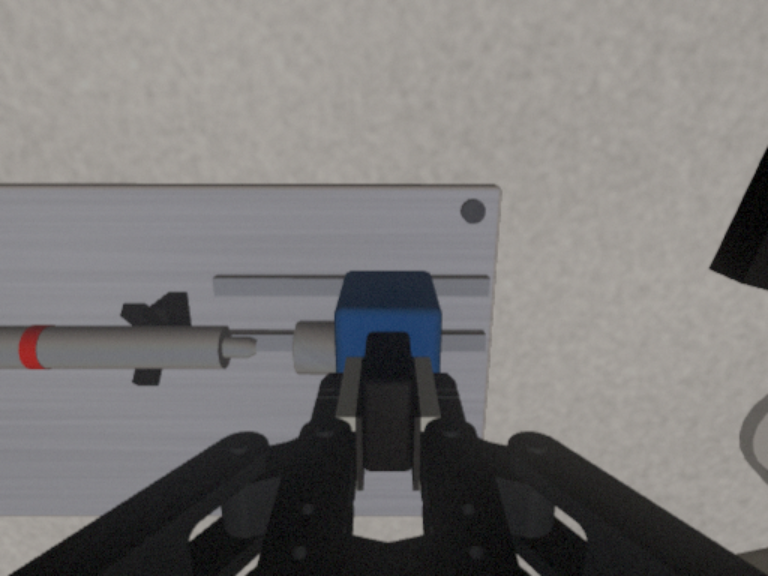

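Request:
{"api": "play_rows", "payload": {"rows": [[0.0, -0.002, 0, 0, 0], [0.0, -0.002, 0, -0.003, 0], [0.0, -0.002, 0, -0.007, 0], [0.0, -0.002, 0, -0.011, 0], [0.0, -0.002, 0, -0.015, 0]]}}

```text
time: 13.13
eef_pos: [0.5339, 0.2474, 0.0749]
ee_rot: [-1.224, 1.569, 0.636]
ft_force: [8.5, 5.9, -13.0]
finger_gap: 0.0128
```

Request:
{"api": "play_rows", "payload": {"rows": [[0.0, 0, 0, -0.004, 0], [0.0, 0, 0, -0.008, 0], [0.0, 0, 0, -0.012, 0], [0.0, 0, 0, -0.016, 0], [0.0, 0, 0, -0.02, 0]]}}

```text
time: 13.55
eef_pos: [0.5396, 0.2283, 0.0749]
ee_rot: [-1.015, 1.569, 0.845]
ft_force: [8.3, 6.2, -12.8]
finger_gap: 0.013
```

```bash
python3 - <<'E'
from h import *
s=read_state()
print(s["eef_pos"],infix(q0,s["eef_pos"]),s["ft_force"],s["time"],s["finger_gap"])
im=capture("wrist");cv2.imwrite("pics/w11.png",cv2.resize(im,None,fx=1.5,fy=1.5))
E
```

```text
[0.53955657 0.22834436 0.0748904 ] [-0.02730467  0.12059721] [  8.30074434   6.21688229 -12.83075667] 13.55 0.013031334722840966
```

View pics/w11.png

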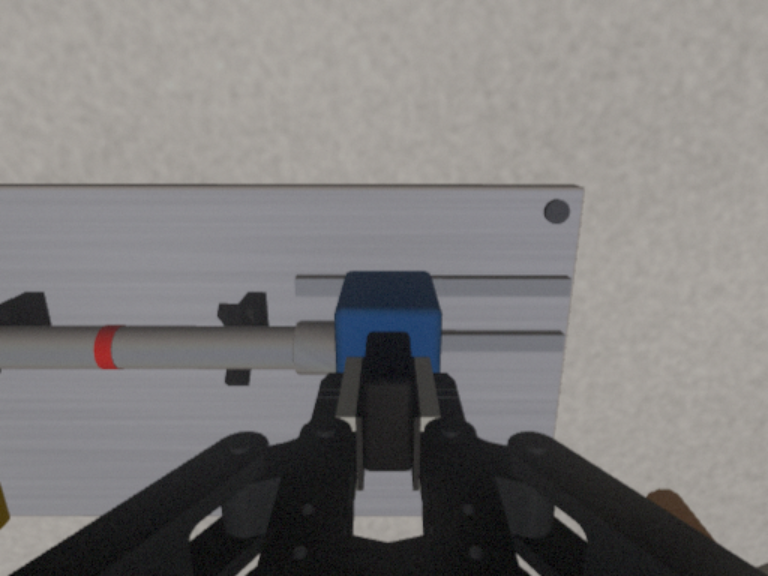

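Request:
{"api": "play_rows", "payload": {"rows": [[0.0, 0.001, 0, -0.003, 0], [0.0, 0.001, 0, -0.006, 0], [0.0, 0.001, 0, -0.009, 0], [0.0, 0.001, 0, -0.011, 0], [0.0, 0.001, 0, -0.013, 0]]}}

```text
time: 14.02
eef_pos: [0.5433, 0.216, 0.0748]
ee_rot: [-1.05, 1.569, 0.81]
ft_force: [2.6, 5.5, -1.5]
finger_gap: 0.0128
```

Request:
{"api": "play_rows", "payload": {"rows": [[0.0, 0, 0, -0.001, 0], [0.0, 0, 0, -0.002, 0], [0.0, 0, 0, -0.003, 0]]}}

```text
time: 14.27
eef_pos: [0.5441, 0.2132, 0.0749]
ee_rot: [-1.069, 1.569, 0.791]
ft_force: [2.8, 4.5, -2.0]
finger_gap: 0.0126
```

```bash
python3 - <<'E'
from h import *
s=read_state()
print(s["eef_pos"],infix(q0,s["eef_pos"]),s["ft_force"],s["time"],s["finger_gap"])
E
```

```text
[0.54410939 0.21317956 0.07486585] [-0.02730686  0.10476372] [ 2.77379491  4.45390238 -2.03858888] 14.2667 0.012632500721886882
```

Force is about 4.5 N along the slide, just friction, so the tailstock isn't closed yet. I'll keep on in 1 mm steps.

Request:
{"api": "play_rows", "payload": {"rows": [[0.0, 0, 0, -0.001, 0], [0.0, 0, 0, -0.002, 0]]}}

```text
time: 14.43
eef_pos: [0.5442, 0.2128, 0.0749]
ee_rot: [-0.373, 1.566, 1.487]
ft_force: [-2.5, 26.0, -3.2]
finger_gap: 0.0131
```

Request:
{"api": "play_rows", "payload": {"rows": [[0.0, 0, 0, -0.001, 0], [0.0, 0, 0, -0.0015, 0]]}}

```text
time: 14.6
eef_pos: [0.5443, 0.2127, 0.0749]
ee_rot: [-0.267, 1.564, 1.593]
ft_force: [-4.3, 34.5, -2.6]
finger_gap: 0.013
```

```bash
python3 - <<'E'
from h import *
s=read_state()
print(s["eef_pos"],infix(q0,s["eef_pos"]),s["ft_force"],s["time"],s["finger_gap"])
E
```

```text
[0.54426769 0.21267877 0.07490534] [-0.02729932  0.10423856] [-4.32235657 34.52584013 -2.63540015] 14.6 0.013017266035089166
```

Request:
{"api": "play_rows", "payload": {"rows": [[0.03, 0, 0, 0.0, 0], [0.05, 0, 0, 0.0, 0], [0.05, 0, 0, 0.0, 0], [0.05, -0.02, 0, 0.003, 0], [0.05, -0.04, 0, 0.003, 0]]}}

```text
time: 15.02
eef_pos: [0.5433, 0.2119, 0.1139]
ee_rot: [1.723, 1.569, -2.7]
ft_force: [0.8, -0.2, 0.1]
finger_gap: 0.05
```

Request:
{"api": "play_rows", "payload": {"rows": [[0.05, -0.04, 0, 0, 0], [0.05, -0.08, 0, 0, 0], [0.05, -0.08, 0, -0.02, 0], [0.05, -0.08, 0, -0.04, 0], [0.05, -0.08, 0, -0.04, 0]]}}

```text
time: 15.43
eef_pos: [0.5561, 0.1715, 0.1953]
ee_rot: [-2.243, 1.569, -0.385]
ft_force: [-1.2, -0.4, -0.1]
finger_gap: 0.0499
```

```bash
python3 - <<'E'
from h import *
s=read_state();wp=camera_params("wrist");im=capture("wrist");cv2.imwrite("pics/w12.png",cv2.resize(im,None,fx=1.5,fy=1.5));cv2.imwrite("pics/w12raw.png",im)
np.savez("w12.npz",mtx=wp["mtx"],cam_to_world=wp["cam_to_world"])
print(s["eef_pos"],infix(q0,s["eef_pos"]),s["ft_force"],s["time"],s["joints"])
print(goto(fix(q0,(.0515,-.058,.135)),.285+np.pi/2))
E
```

```text
[0.55614687 0.17150203 0.19530329] [-0.02776789  0.06138509] [-1.18197072 -0.40099194 -0.12574675] 15.4333 [ 2.55838113e-01 -7.55001901e-02  1.69416398e+00 -1.09414471e-03
  1.52146278e+00 -1.60242764e+00]
[array([ 0.0598, -0.0799, -0.1201]), np.float64(0.0021), np.float64(-3.1395)]
```

View pics/w12.png

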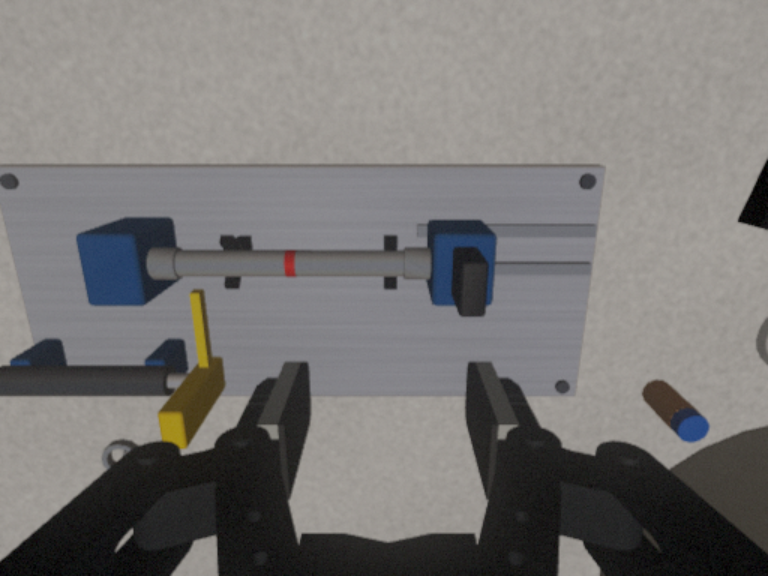

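```bash
python3 - <<'E'
from h import *
wp=np.load("w12.npz")
pts=[((605,165),(-.085,.2,.012)),((0,165),(-.085,-.2,.012)),((577,396),(.085,.2,.012)),((35,396),(.085,-.2,.012)),((290.5,263),(-.03,0,.0565)),((178,262),(-.03,-.068,.058)),((404,262),(-.03,.068,.058)),]
uv=np.array([p[0] for p in pts])/1.5-.2;X=np.array([p[1] for p in pts],float)
for u,x in zip(uv,X): print(x,infix(q0,onz(wp,u,x[2])).round(4))
r=least_squares(lambda q:(proj(wp,fix(q,X))-uv).ravel(),q0,loss="soft_l1");print(r.x,infix(q0,r.x),r.fun.reshape(-1,2).round(1))
im=cv2.imread("pics/w12raw.png")
o=cv2.resize(im[180:310,90:270],None,fx=4,fy=4,interpolation=cv2.INTER_CUBIC);cv2.imwrite("pics/w12c.png",cv2.convertScaleAbs(o,alpha=1.6))
E
```

```text
[-0.085  0.2    0.012] [-0.0836  0.2008]
[-0.085 -0.2    0.012] [-0.0849 -0.1897]
[0.085 0.2   0.012] [0.0852 0.2023]
[ 0.085 -0.2    0.012] [ 0.0842 -0.2053]
[-0.03    0.      0.0565] [-0.0309  0.003 ]
[-0.03  -0.068  0.058] [-0.0321 -0.0629]
[-0.03   0.068  0.058] [-0.0317  0.0703]
[0.59917406 0.12308219 0.2874533 ] [-0.00048881  0.00263416] [[ 2.4 -1.1]
 [-7.8 -1.5]
 [-0.   0.2]
 [ 6.6 -0.4]
 [-0.3  0.4]
 [-2.4  1.4]
 [ 0.6  1.6]]
```

View pics/w12c.png

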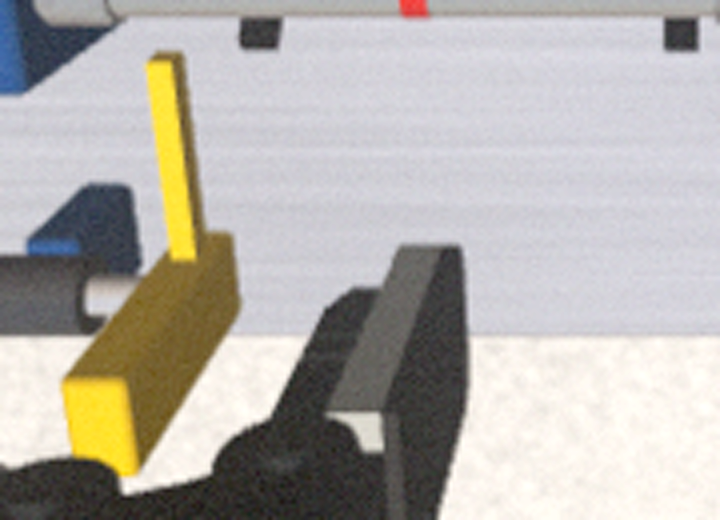

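```bash
python3 - <<'E'
from h import *
wp=np.load("w12.npz")
for c in ((62,380),(128,378),(138,474)):
    print(infix(q0,onz(wp,np.array(c)/4+[90,180]-.4,.107)))
print("bottom -+y corner",infix(q0,onz(wp,np.array((234,235))/4+[90,180]-.4,.107)), "tube end",infix(q0,onz(wp,np.array((82,258))/4+[90,180]-.4,.06)))
E
```

```text
[ 0.03839663 -0.06328211]
[ 0.03796584 -0.04987484]
[ 0.06076189 -0.05082276]
bottom -+y corner [ 0.00618306 -0.02503377] tube end [ 0.0351592  -0.07913571]
```

Request:
{"api": "play_rows", "payload": {"rows": [[0.05, 0, -0.02, -0.03, 0], [0.05, 0.01, -0.04, -0.06, 0], [0.05, 0.02, -0.06, -0.09, 0], [0.05, 0.03, -0.08, -0.12, 0.002], [0.05, 0.05, -0.08, -0.12, 0.002]]}}

```text
time: 15.9
eef_pos: [0.6698, 0.0784, 0.1447]
ee_rot: [-2.2, 1.568, -0.345]
ft_force: [0.5, -0.2, -0.0]
finger_gap: 0.0501
```

```bash
python3 - <<'E'
from h import *
s=read_state();wp=camera_params("wrist");im=capture("wrist");cv2.imwrite("pics/w13.png",cv2.resize(im,None,fx=1.5,fy=1.5));cv2.imwrite("pics/w13raw.png",im)
np.savez("w13.npz",mtx=wp["mtx"],cam_to_world=wp["cam_to_world"])
print(s["eef_pos"],infix(q0,s["eef_pos"]),s["ft_force"],s["time"],s["joints"])
print(goto(fix(q0,(.0515,-.058,.071)),.287+np.pi/2))
E
```

```text
[0.66984043 0.07842953 0.14468624] [ 0.05434479 -0.06045998] [ 0.50470382 -0.22076103 -0.00626672] 15.9 [ 7.91933566e-02  1.48230629e-01  1.54719071e+00 -1.07097466e-03
  1.44381598e+00 -1.77577356e+00]
[array([ 0.0679, -0.0001,  0.0001]), np.float64(-0.0024), np.float64(3.1391)]
```

View pics/w13.png

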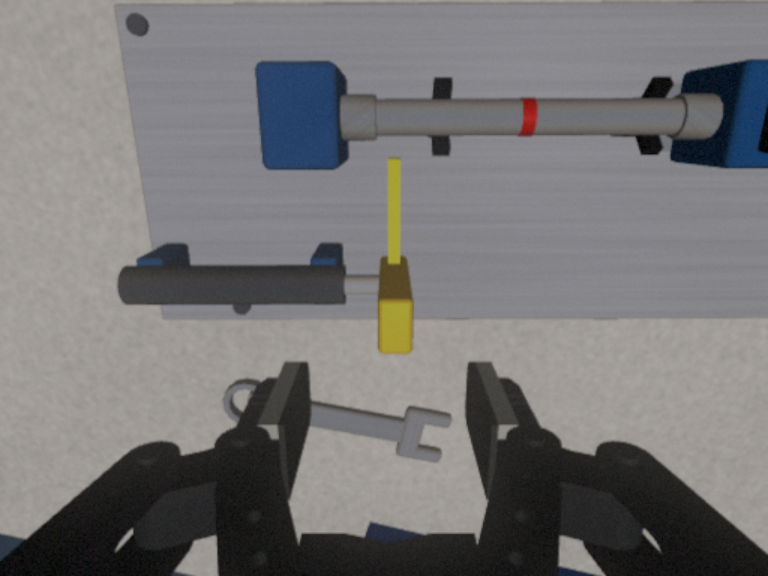

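```bash
python3 - <<'E'
from h import *
wp=camera_params("wrist")
s=read_state();im=capture("wrist");cv2.imwrite("pics/w14raw.png",im)
np.savez("w14.npz",mtx=wp["mtx"],cam_to_world=wp["cam_to_world"])
print(s["eef_pos"],infix(q0,s["eef_pos"]),s["time"],Rt(s)[:,2].round(4))
print(goto(fix(q0,(.0515,-.058,.071)),.287+np.pi/2))
h=cv2.cvtColor(im,cv2.COLOR_BGR2HSV)
m=((h[...,0]>20)&(h[...,0]<34)&(h[...,1]>150)&(h[...,2]>130)).astype(np.uint8)
n,l,st,c=cv2.connectedComponentsWithStats(m);print(st,c)
o=cv2.resize(im[90:250,200:300],None,fx=3.7,fy=3.7,interpolation=cv2.INTER_CUBIC);cv2.imwrite("pics/w14c.png",cv2.convertScaleAbs(o,alpha=1.6))
m=((((h[...,0]<8)|(h[...,0]>172)))&(h[...,1]>150)&(h[...,2]>80)).astype(np.uint8)
n,l,st,c=cv2.connectedComponentsWithStats(m);print(st,c)
for cc in c[1:]: print("red",infix(q0,onz(wp,cc,.0575)))
E
```

```text
[0.66658439 0.07991687 0.13890391] [ 0.05165426 -0.05809883] 15.95 [-2.807e-01  9.598e-01  7.000e-04]
[array([ 0.0693, -0.0011, -0.0014]), np.float64(-0.0015), np.float64(3.1401)]
[[     0      0    512    384 195267]
 [   255    111      9     71    533]
 [   248    208     23     36    808]] [[255.47597392 191.48594489]
 [258.78986867 145.43902439]
 [259.13613861 225.28094059]]
[[     0      0    512    384 196394]
 [   345     71     11     25    214]] [[255.39664654 191.61879182]
 [350.35046729  82.48130841]]
red [-0.02914593  0.00179056]
```

View pics/w14c.png

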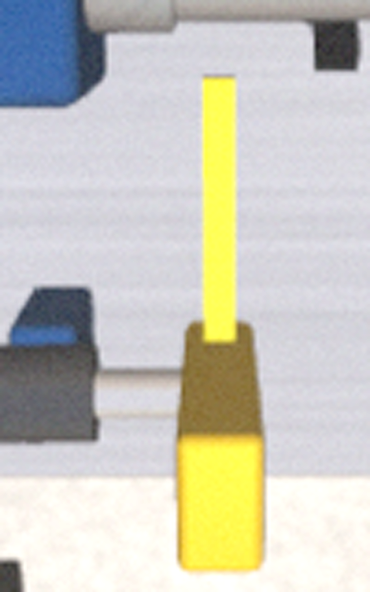

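Request:
{"api": "play_rows", "payload": {"rows": [[0.05, 0.02, 0, 0, 0], [0.05, 0.04, 0, 0, 0], [0.05, 0.06, 0, 0, 0], [0.05, 0.066, 0, 0, 0], [0.05, 0.066, 0, 0, 0]]}}

```text
time: 16.42
eef_pos: [0.6651, 0.0825, 0.0775]
ee_rot: [1.34, 1.569, -3.084]
ft_force: [0.4, 0.5, -0.7]
finger_gap: 0.0499
```

```bash
python3 - <<'E'
from h import *
wp=camera_params("wrist")
s=read_state();im=capture("wrist");cv2.imwrite("pics/w15.png",cv2.resize(im,None,fx=1.5,fy=1.5))
print(s["eef_pos"],infix(q0,s["eef_pos"]),s["time"],s["ft_force"])
E
```

```text
[0.66509998 0.08248912 0.07749819] [ 0.05097258 -0.05520829] 16.4167 [ 0.39187809  0.51684064 -0.67042034]
```

View pics/w15.png

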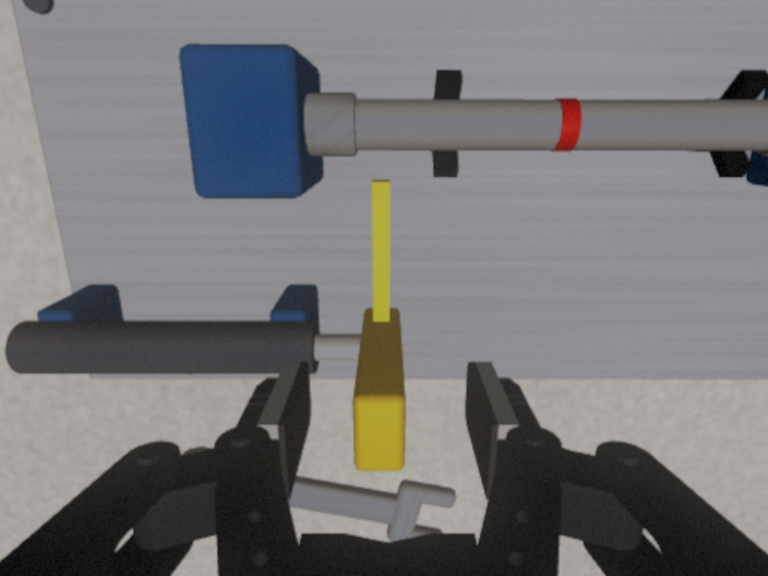

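Request:
{"api": "play_rows", "payload": {"rows": [[0.05, 0.004, 0, -0.0025, 0], [0.03, 0.005, 0, -0.0025, 0], [0.0, 0.005, 0, -0.0025, 0], [0.0, 0.005, 0, -0.0025, 0], [0.0, 0.005, 0, -0.0025, 0]], "newtons": 70}}

```text
time: 16.88
eef_pos: [0.6668, 0.0803, 0.0742]
ee_rot: [-0.397, 1.569, 1.462]
ft_force: [-4.9, 9.4, 4.2]
finger_gap: 0.0132
```

Request:
{"api": "play_rows", "payload": {"rows": [[0.0, 0, 0, 0, 0], [0.0, 0, 0, 0, 0], [0.0, 0, 0, 0, 0]]}}

```text
time: 17.13
eef_pos: [0.6669, 0.0803, 0.0743]
ee_rot: [-0.474, 1.569, 1.384]
ft_force: [-4.5, 7.1, 4.5]
finger_gap: 0.0131
```

```bash
python3 - <<'E'
from h import *
wp=camera_params("wrist")
s=read_state();im=capture("wrist");cv2.imwrite("pics/w16.png",cv2.resize(im,None,fx=1.5,fy=1.5))
print(s["eef_pos"],infix(q0,s["eef_pos"]),s["time"],s["ft_force"],s["finger_gap"],Rt(s)[:,2])
E
```

```text
[0.66686937 0.08030918 0.07428869] [ 0.05204006 -0.05780508] 17.1333 [-4.49423347  7.0857964   4.50743785] 0.013115280762406395 [-0.28366721  0.95892177  0.00139323]
```

View pics/w16.png

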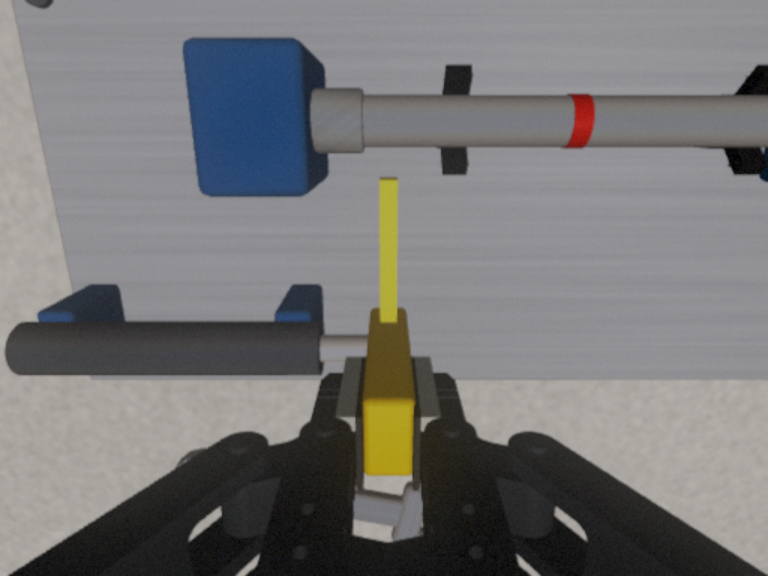

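Request:
{"api": "play_rows", "payload": {"rows": [[0.0, 0, 0, 0.006, 0], [0.0, 0, 0, 0.012, 0], [0.0, 0, 0, 0.018, 0], [0.0, 0, 0, 0.024, 0], [0.0, 0, 0, 0.03, 0]]}}

```text
time: 17.6
eef_pos: [0.6588, 0.1076, 0.0743]
ee_rot: [-2.643, 1.569, -0.785]
ft_force: [0.1, -7.4, 5.4]
finger_gap: 0.0129
```

Request:
{"api": "play_rows", "payload": {"rows": [[0.0, 0, 0, 0.006, 0], [0.0, 0, 0, 0.012, 0], [0.0, 0, 0, 0.018, 0], [0.0, 0, 0, 0.024, 0], [0.0, 0, 0, 0.03, 0]]}}

```text
time: 18.02
eef_pos: [0.6504, 0.1361, 0.0743]
ee_rot: [-2.763, 1.568, -0.905]
ft_force: [1.0, -10.3, 5.4]
finger_gap: 0.0131
```

Request:
{"api": "play_rows", "payload": {"rows": [[0.0, 0, 0, 0, 0], [0.0, 0, 0, 0, 0], [0.0, 0, 0, 0, 0]]}}

```text
time: 18.27
eef_pos: [0.6504, 0.136, 0.0743]
ee_rot: [-2.717, 1.568, -0.859]
ft_force: [0.2, -10.0, 6.3]
finger_gap: 0.0132
```

```bash
python3 - <<'E'
from h import *
wp=camera_params("wrist")
s=read_state();im=capture("wrist");cv2.imwrite("pics/w17.png",cv2.resize(im,None,fx=1.5,fy=1.5));cv2.imwrite("pics/w17raw.png",im)
np.savez("w17.npz",mtx=wp["mtx"],cam_to_world=wp["cam_to_world"])
print(s["eef_pos"],infix(q0,s["eef_pos"]),s["time"],s["ft_force"],s["finger_gap"],np.linalg.norm(s["eef_pos"]-[.66687,.08031,.0743]))
cv2.imwrite("pics/t17.png",cv2.resize(capture("top")[100:245,130:300],None,fx=4.1,fy=4.1,interpolation=cv2.INTER_CUBIC))
cv2.imwrite("pics/s17.png",cv2.resize(capture("side")[100:260,180:370],None,fx=3.5,fy=3.5,interpolation=cv2.INTER_CUBIC))
E
```

```text
[0.65040197 0.13603411 0.07429697] [0.05229953 0.0003015 ] 18.2667 [ 0.19226382 -9.9910952   6.268438  ] 0.013230472869669389 0.058106559047513884
```

View pics/w17.png

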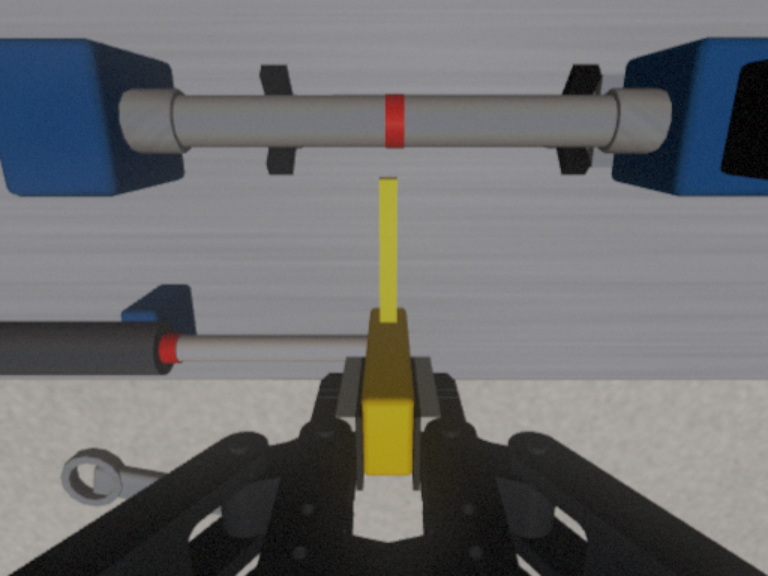

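View pics/s17.png

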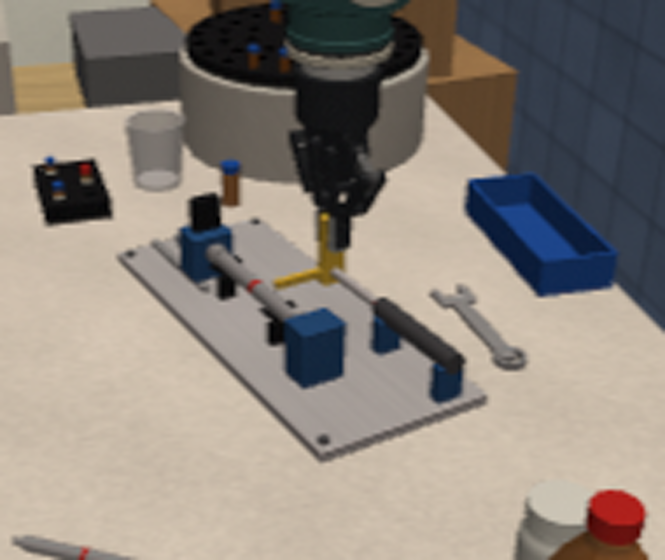

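Request:
{"api": "play_rows", "payload": {"rows": [[0.0, 0, 0, 0.001, 0], [0.0, 0, 0, 0.002, 0], [0.0, 0, 0, 0.002, 0], [0.0, 0, 0, 0.002, 0]]}}

```text
time: 18.75
eef_pos: [0.6498, 0.1378, 0.0742]
ee_rot: [-2.762, 1.568, -0.904]
ft_force: [-1.0, -10.2, 4.9]
finger_gap: 0.0132
```

Request:
{"api": "play_rows", "payload": {"rows": [[0.0, 0, 0, 0, 0], [0.0, 0, 0, 0, 0], [0.0, 0, 0, 0, 0]]}}

```text
time: 19.0
eef_pos: [0.6499, 0.1378, 0.0743]
ee_rot: [-2.74, 1.568, -0.883]
ft_force: [1.3, -9.8, 6.3]
finger_gap: 0.0132
```

```bash
python3 - <<'E'
from h import *
wp=camera_params("wrist")
s=read_state();im=capture("wrist");cv2.imwrite("pics/w18.png",cv2.resize(im[40:340],None,fx=1.5,fy=1.5))
cv2.imwrite("pics/w18c.png",cv2.convertScaleAbs(cv2.resize(im[170:270,50:250],None,fx=4,fy=4,interpolation=cv2.INTER_CUBIC),alpha=1.5))
print(s["eef_pos"],infix(q0,s["eef_pos"]),s["time"],s["ft_force"],s["finger_gap"],np.linalg.norm(s["eef_pos"]-[.66687,.08031,.0743]))
h=cv2.cvtColor(im,cv2.COLOR_BGR2HSV)
m=((((h[...,0]<8)|(h[...,0]>172)))&(h[...,1]>150)&(h[...,2]>60)).astype(np.uint8)
n,l,st,c=cv2.connectedComponentsWithStats(m)
for a,b in zip(st[1:],c[1:]):
    if a[4]>30: print("red",a,b,infix(q0,onz(wp,b,.0575)))
m=((h[...,0]>20)&(h[...,0]<34)&(h[...,1]>150)&(h[...,2]>130)).astype(np.uint8)
n,l,st,c=cv2.connectedComponentsWithStats(m)
for a,b in zip(st[1:],c[1:]):
    if a[4]>30: print("yel",a,b,infix(q0,onz(wp,b,.052)),infix(q0,onz(wp,b,.107)))
E
```

```text
[0.6498616  0.13780838 0.0742681 ] [0.05229242 0.00215622] 19.0 [ 1.27020597 -9.8146054   6.26794486] 0.013220435413474178 0.059961241507329566
red [253  63  12  35 413] [258.49878935  80.28813559] [-0.02897214  0.0020809 ]
red [102 223  16  19 257] [109.73151751 232.46303502] [ 0.04753713 -0.07755472]
yel [ 253  119   12   96 1022] [258.26320939 166.1888454 ] [0.01290657 0.00177199] [-0.00041898  0.00199726]
yel [ 242  267   34   50 1612] [258.27791563 291.20905707] [0.08811472 0.00145044] [0.04962047 0.00178333]
```

View pics/w18.png

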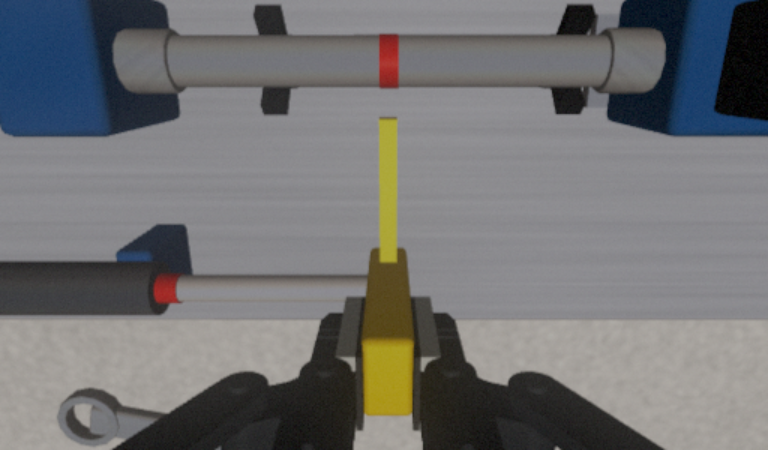

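View pics/w18c.png

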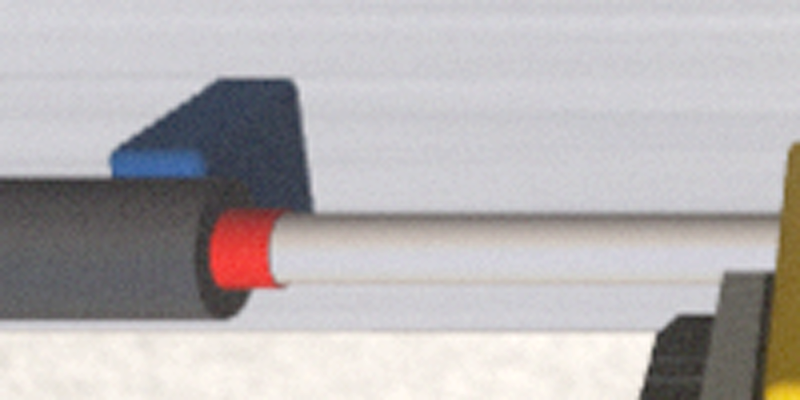

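```bash
python3 - <<'E'
from bench import *
print(hand_in()); s=read_state(); print(s["time"],s["eef_pos"],s["ft_force"],s["finger_gap"])
E
```

```text
the job is handed in; nothing more can be done
None
the job is handed in; nothing more can be done
```

The job is handed in at about 19 s of the 61 s allowed. The rod is seated between the centres, and the gripper is still holding the pointer pulled out 60 mm. `hand_in()` gave no verdict, and my read of the state after it returned nothing, so every check below is from just before.

**What I did**
- I took the 160 mm rod from the green stand and laid it in both V rests.
- I gripped the tailstock fin and pushed the slide in. Friction was about 4.5 N. At the stop the force rose to 26–34 N with almost no further movement.
- I gripped the yellow handle at its home stop with 70 N and pulled it along the fixture's y axis.

**Last checks**
- **Pull:** measured from the home position, it is 60.0 mm. A first pull read 58.1 mm, and the picture showed the blade about 2 mm short of the ring, so I added 2 mm.
- **Pointer:** the blade lines up with the rod's red ring to within about 0.2 pixel. The red band on the stem is just fully clear of the tube.
- **Rod:** both shoulders sit at the cup mouths, symmetric about the red ring to about 1 pixel.
- **Grip:** the spring load on the tool is about 10 N, as expected at 60 mm. The fingers have closed on the handle.
- **Other lab things:** those in view of the side picture during the pull looked unmoved. I did not measure each one.

**Disagreements**
- My first fixture position, from the top camera, was about 2 mm off along y against the contacts and the wrist camera. I used the contacts and wrist camera for the final position.
- The gripper opening reads 1–2 mm less than the true size of what it holds.

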